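Stack up a guitar neck heel to the height gauge

ROBOT

A 6-joint arm with a two-finger parallel gripper is mounted at the origin on a cart in front of the work surface, level with it; the furniture and walls round the work are solid. World frame = base frame: x ahead of the robot, y to its left, z up, the work surface at z = 0. Lengths are in m, angles in degrees, forces in N, time in s.
With the tool pointing down it reaches from about 0.275 to 0.875 m from the base axis. Payload 12.5 kg.
Tool frame: the origin (TCP) lies midway between the tips of the shut fingers; the grasp point (between the pads) lies 19 mm behind it; x points along the fingers, y is the direction in which the jaws open and shut, and the axes are right-handed (so a half turn about x gives the same grasp; the last joint's range is limited). The gripper opens to 85 mm and grips with 20 to 120 N. Pads are 22 mm wide; open, the fingers measure 114 mm over their backs; the gripper's body (76 mm by 85 mm) begins 54 mm behind the grasp point. The pads swing forward as they close: fully open they stand 13 mm farther back than shut.
Start: joints at [-82.139, 20.094, 94.641, -0, 65.266, -4.847], TCP at [0.121, -0.537, 0.231] pointing down, gripper open.
Joint ranges: [-157.81, 157.81], [-45, 120.19], [0.68, 151.7], [-89.99, 269.99], [4.06, 180], [-164.3, 164.3]. Speed limits (degrees/s): [127.2, 127.2, 159.86, 180, 180, 180].

INTERFACE

Orientations are given as a 3x3 rotation matrix whose columns are the frame's x, y, z axes.
In Python, from rig import robot gives the robot as it stands.
- The arm moves only by the tool send_rows, never from a script. Its argument "deltas" is text: rows parted by semicolons, each of 6 numbers parted by spaces: the shift along the tool's x, y, z in mm, then the turn, a rotation vector about the tool's x, y, z in rad. In form: dx dy dz rx ry rz; .... A call has exactly 5 rows; each row is the pose to reach, as a shift and turn from the pose commanded when the call began, along the tool's axes at that moment; what a row does not reach only later rows make up. A row lasts 1/10 s, in which the tool goes at most 50 mm and 8.59 degrees, less where a joint would pass 70% of its speed; a pose out of reach is approached as far as the arm can. A call with a gripper value outside its range is refused whole. "gripper" is the finger opening in mm, from 0 to 85.4, set as the call begins (left out, the last holds). The fingers move at their own pace and stop on an object; "grip_force" is the grip in N (left out, the last holds). Time passes only in rows, so rows that repeat a pose let the fingers close, or fill a call up. It gives the time, the measured TCP pose, the force and the opening at its end, in the units of the state.
- robot.get_state(): the state, without advancing time (a new reading comes with each control period).
- robot.snapshot(name): name is "scene" or "top" or "wrist"; returns a dict with "pixels" (400x640x3 uint8, blue, green, red), "camera_matrix" (3x3 intrinsics, pixels), "eye" and "attitude" of the camera in the world; the wrist camera has in their place "mount" (4x4, takes a point from camera to tool coordinates, whose origin is the TCP and whose axes are the tool frame's). Camera axes: x right, y up, looking along -z (the intrinsics and any distortion apply to the point x, -y, -z); pixel columns grow to the right and rows downward; lengths in m; the calibration is good to about 2 mm. A picture is of the moment at which its call begins: read the wrist's pose just before it. There is no depth.
- robot.hand_in(): hands the job in, once; it reports no verdict.
The state is a dict: "t": time; "q": joint angles; "dq": joint speeds; "effort": joint torques, N m; "tool_pos": TCP position; "orientation": TCP orientation; "force": force on the tool from outside, world axes, zero at the start; "torque": the same for the moment, N m; "finger_gap": opening from 0.0 (shut) to 1.0 (fully open).
Only numpy, scipy, OpenCV 4.12 (cv2) and the standard library are available. Lean on these libraries where they do the work, as an engineer would, in place of code of your own. Each camera call takes 0.05 s, during which the arm holds its last target.

TASK

Make up a stacked neck heel in the dowelled corner fixture: first take the sanding block off the fixture and lay it flat on the bench clear of the plate, then stack dark wooden blanks lengthwise on the seat until the top of the stack is level with the height gauge's pointer, and no higher, and push them so that every blank lies flush against the two side dowels and the end dowel. Last, stand the steel weight flat on the middle of the stack. Leave the spare blanks lying flat on the bench off the fixture, do not knock the gauge over, and do not disturb the machine head and the bit block.

Things in the scene. Friction and masses are not known exactly. Their poses are not given: they have to be found in the camera images.
- fixture: The corner fixture: a plywood plate, 12 mm thick, fixed on the bench. Origin on the bench 12 mm under seat, same axes. The plate reaches from x = -70 to +100 and y = -55 to +55 mm. Steel dowels, 10 mm thick, 50 mm tall above the plate: a side pair with axes at x = -31 and +31, y = +27 mm; one end dowel with axis at x = +45, y = -6 mm. The -x and -y sides are open.
- seat (a point): Seat on the fixture plate's upper face, 12 mm above the bench, straight below the centre of a blank that is home against all three dowels. x runs along the blank's 80 mm length towards the end dowel, y across its width towards the side dowels, z up. The blanks' long side goes against y = +22 mm and their end against x = +40 mm.
- blank_0_c (a point): Centre (half-way up) of a dark wooden blank, a rounded slab 80 x 44 x 14 mm (x, y, z), about 45 g, lying flat on the bench at the start; z up. Four or five such identical blanks are there (absent: None).
- blank_1_c (a point): Centre (half-way up) of a dark wooden blank, a rounded slab 80 x 44 x 14 mm (x, y, z), about 45 g, lying flat on the bench at the start; z up. Four or five such identical blanks are there (absent: None).
- blank_2_c (a point): Centre (half-way up) of a dark wooden blank, a rounded slab 80 x 44 x 14 mm (x, y, z), about 45 g, lying flat on the bench at the start; z up. Four or five such identical blanks are there (absent: None).
- blank_3_c (a point): Centre (half-way up) of a dark wooden blank, a rounded slab 80 x 44 x 14 mm (x, y, z), about 45 g, lying flat on the bench at the start; z up. Four or five such identical blanks are there (absent: None).
- blank_4_c (a point): Centre (half-way up) of a dark wooden blank, a rounded slab 80 x 44 x 14 mm (x, y, z), about 45 g, lying flat on the bench at the start; z up. Four or five such identical blanks are there (absent: None).
- gauge_low_mark (a point): The mark of the lower height gauge, a steel post with a brass collar and a flat pointer, 0.6 kg, standing loose at the end (+x) of the fixture plate, 75 mm from the seat: the point is the pointer's upper edge at its tip, which lies 42 mm above the plate (three blanks). Only one of the two gauges is there in any one run; the absent one reads None.
- gauge_high_mark (a point): The same for the taller height gauge: its pointer's upper edge lies 56 mm above the plate (four blanks). None if absent.
- weight_c (a point): Centre (half-way up) of the clamping weight, a bright steel block 54 x 40 x 36 mm (x, y, z), 0.4 to 0.6 kg, standing on the bench; z up.
- sanding_c (a point): Centre (half-way up) of the wooden sanding block, 46 x 70 x 22 mm (x, y, z), 50 g, which someone left lying on the seat of the fixture; z up. Its long side runs along the fixture (about along the seat's x) at the start. Free bench lies about 20 cm from the seat on the robot's side of the fixture, towards the seat's -x and +y.
- machine_head_5: a small white tuning-machine head, 48 x 31 x 33 mm, standing on the bench: a bystander; origin at the centre of its underside.
- bit_block: a wooden block with six driver bits, 32 x 90 x 52 mm, standing on the bench: a bystander; origin at the centre of its underside.

How it is judged (in metres and radians):
On the way, in this order (a step that is already met when the one before it is completed fails the run):
1. the sanding block lies flat on the bench, off the fixture plate (height (world z) of sanding_c below 0.018 m and angle between sanding_c's own z axis and vertical below 0.1 rad and horizontal distance between sanding_c and seat above 0.065 m), for 0.2 s.
2. the blanks are stacked up to the gauge's mark, each against the three dowels; spare blanks lie on the bench ((((x of blank_0_c in the frame of seat between -0.0025 and 0.0025 m and y of blank_0_c in the frame of seat between -0.0025 and 0.0025 m and angle between the x axis of blank_0_c and the x axis of seat, either way round below 0.05 rad) and angle between blank_0_c's own z axis and vertical below 0.06 rad) or (horizontal distance between blank_0_c and seat above 0.065 m and height (world z) of blank_0_c below 0.012 m and angle between blank_0_c's own z axis and vertical below 0.1 rad)) and (((x of blank_1_c in the frame of seat between -0.0025 and 0.0025 m and y of blank_1_c in the frame of seat between -0.0025 and 0.0025 m and angle between the x axis of blank_1_c and the x axis of seat, either way round below 0.05 rad) and angle between blank_1_c's own z axis and vertical below 0.06 rad) or (horizontal distance between blank_1_c and seat above 0.065 m and height (world z) of blank_1_c below 0.012 m and angle between blank_1_c's own z axis and vertical below 0.1 rad)) and (((x of blank_2_c in the frame of seat between -0.0025 and 0.0025 m and y of blank_2_c in the frame of seat between -0.0025 and 0.0025 m and angle between the x axis of blank_2_c and the x axis of seat, either way round below 0.05 rad) and angle between blank_2_c's own z axis and vertical below 0.06 rad) or (horizontal distance between blank_2_c and seat above 0.065 m and height (world z) of blank_2_c below 0.012 m and angle between blank_2_c's own z axis and vertical below 0.1 rad)) and (((x of blank_3_c in the frame of seat between -0.0025 and 0.0025 m and y of blank_3_c in the frame of seat between -0.0025 and 0.0025 m and angle between the x axis of blank_3_c and the x axis of seat, either way round below 0.05 rad) and angle between blank_3_c's own z axis and vertical below 0.06 rad) or (horizontal distance between blank_3_c and seat above 0.065 m and height (world z) of blank_3_c below 0.012 m and angle between blank_3_c's own z axis and vertical below 0.1 rad)) and (((x of blank_4_c in the frame of seat between -0.0025 and 0.0025 m and y of blank_4_c in the frame of seat between -0.0025 and 0.0025 m and angle between the x axis of blank_4_c and the x axis of seat, either way round below 0.05 rad) and angle between blank_4_c's own z axis and vertical below 0.06 rad) or (horizontal distance between blank_4_c and seat above 0.065 m and height (world z) of blank_4_c below 0.012 m and angle between blank_4_c's own z axis and vertical below 0.1 rad)) and ((horizontal distance between blank_0_c and seat below 0.065 m and z of blank_0_c in the frame of gauge_low_mark between -0.012 and -0.002 m) or (horizontal distance between blank_1_c and seat below 0.065 m and z of blank_1_c in the frame of gauge_low_mark between -0.012 and -0.002 m) or (horizontal distance between blank_2_c and seat below 0.065 m and z of blank_2_c in the frame of gauge_low_mark between -0.012 and -0.002 m) or (horizontal distance between blank_3_c and seat below 0.065 m and z of blank_3_c in the frame of gauge_low_mark between -0.012 and -0.002 m) or (horizontal distance between blank_4_c and seat below 0.065 m and z of blank_4_c in the frame of gauge_low_mark between -0.012 and -0.002 m)) and ((horizontal distance between blank_0_c and seat below 0.065 m and z of blank_0_c in the frame of gauge_high_mark between -0.012 and -0.002 m) or (horizontal distance between blank_1_c and seat below 0.065 m and z of blank_1_c in the frame of gauge_high_mark between -0.012 and -0.002 m) or (horizontal distance between blank_2_c and seat below 0.065 m and z of blank_2_c in the frame of gauge_high_mark between -0.012 and -0.002 m) or (horizontal distance between blank_3_c and seat below 0.065 m and z of blank_3_c in the frame of gauge_high_mark between -0.012 and -0.002 m) or (horizontal distance between blank_4_c and seat below 0.065 m and z of blank_4_c in the frame of gauge_high_mark between -0.012 and -0.002 m))), for 0.2 s.
At the end, for the whole second after the job is handed in: Each blank is flat in the stack within 2.5 mm and 0.05 rad of home against the dowels, or flat on the bench off the plate; stack top within 5 mm of the mark; weight flat on it, within 20 mm of its middle; sanding block flat on the bench off the plate (over 65 mm from the seat) (all of step 1 and all of step 2 and horizontal distance between weight_c and seat below 0.02 m and angle between weight_c's own z axis and vertical below 0.06 rad and z of weight_c in the frame of gauge_low_mark between 0.013 and 0.023 m and z of weight_c in the frame of gauge_high_mark between 0.013 and 0.023 m); the robot touches nothing.
It fails at once if the machine head or the bit block is moved by more than 30 mm (distance of any of machine_head_5, bit_block from where it was at the start of the episode above 0.03 m).
It fails at once if the height gauge is knocked over (angle between any of gauge_low_mark, gauge_high_mark's own z axis and vertical above 0.3 rad).
Of blank_0, blank_1, blank_2, blank_3, blank_4 only 4 to 5 are there at a start; the rules pass over those that are not, and their reading is None.
Of gauge_low, gauge_high only 1 to 1 are there at a start; the rules pass over those that are not, and their reading is None.
At some moment in a run one of weight, sanding_block may be knocked a few centimetres aside while the robot is not near it.
Once in a run the grip may slacken for a moment while it holds something.
It also fails if it takes over 210 s, if anything falls off the work surface, if the arm or the gripper's body presses on something with over 40 N, if the wrist force passes 120 N, or if a joint passes its speed limit or range.

## Working session

There is one attempt and no reset: what is moved stays moved. The work goes in short steps, Python scripts to look and compute and a tool call to move; the robot and the scene stay as the last step left them, time stands still between calls to the robot, and variables do not carry over. Pictures are saved under pics/ and viewed, and the job is handed in when it is done.

Besides the shell and the picture viewer there is one more tool, called after "Call:" by a JSON object that holds its "op" and its "data", one argument or row to a line. send_rows: Moves the arm, as the interface text tells. Its arguments: {"type":"object","properties":{"deltas":{"type":"string"},"gripper":{"type":"number"},"grip_force":{"type":"number"}},"required":["deltas"]}

```bash
ls -la; mkdir -p pics; cat > h.py <<'E'
import numpy as np, cv2, json
from rig import robot
def snap(name,fn,scale=1.0):
    s=robot.get_state(); d=robot.snapshot(name)
    cv2.imwrite('pics/'+fn+'.png',d['pixels'])
    o={k:np.array(v).tolist() for k,v in d.items() if k!='pixels'}
    o['tool_pos']=np.array(s['tool_pos']).tolist(); o['orientation']=np.array(s['orientation']).tolist(); o['t']=s['t']
    json.dump(o,open('pics/'+fn+'.json','w'))
    return d,s
E
python3 - <<'E'
from h import *
print(robot.get_state())
for n in ['scene','top','wrist']:
    d,s=snap(n,n+'0')
    print(n,{k:v for k,v in d.items() if k!='pixels'})
E
```

```text
total 12
drwxr-xr-x  3 agent agent 4096 Dec  6 23:39 .
drwxr-xr-x 23 root  root  4096 Dec  6 23:39 ..
drwxr-xr-x  2 agent agent 4096 Dec  6 23:39 pics
{'t': 0.0, 'q': array([-8.21419899e+01,  2.01249960e+01,  9.46765675e+01, -7.87657289e-04,
        6.52667278e+01, -4.84739507e+00]), 'dq': array([ 0.03165415, -0.03037286, -0.02234742,  0.04495477, -0.01797087,
        0.15004315]), 'effort': array([ 6.98428958e-04, -5.06097078e+01, -2.91404808e+01, -6.37096468e-05,
        4.50064370e-03, -1.17450395e-05]), 'tool_pos': array([ 0.12094039, -0.53619665,  0.23075467]), 'orientation': array([[-1.75324937e-04,  2.19943748e-01, -9.75512541e-01],
       [ 1.17900931e-03, -9.75511832e-01, -2.19943800e-01],
       [-9.99999290e-01, -1.18870000e-03, -8.82841753e-05]]), 'force': array([-0.39706911, -0.40546525,  0.26555944]), 'torque': array([ 0.05574952, -0.01975774,  0.01516908]), 'finger_gap': 0.9951809519934771}
scene {'camera_matrix': array([[413.75171094,   0.        , 322.81679521],
       [  0.        , 413.75171094, 200.92788248],
       [  0.        ,   0.        ,   1.        ]]), 'e
[... 427 characters left out ...]
.93112623]), 'attitude': array([[ 0.00540724,  0.98862994, -0.15027176],
       [-0.99960748,  0.00121289, -0.02798939],
       [-0.02748888,  0.15036412,  0.98824845]])}
wrist {'camera_matrix': array([[312.16786463,   0.        , 317.28779544],
       [  0.        , 312.16786463, 199.59186921],
       [  0.        ,   0.        ,   1.        ]]), 'mount': array([[-5.61627448e-04,  2.73420386e-01, -9.61894473e-01,
        -1.42118153e-01],
       [ 9.99999840e-01,  9.29322006e-05, -5.57460112e-04,
        -3.10211436e-04],
       [-6.30299889e-05, -9.61894632e-01, -2.73420395e-01,
        -6.92983923e-02],
       [ 0.00000000e+00,  0.00000000e+00,  0.00000000e+00,
         1.00000000e+00]])}
```

View pics/scene0.png

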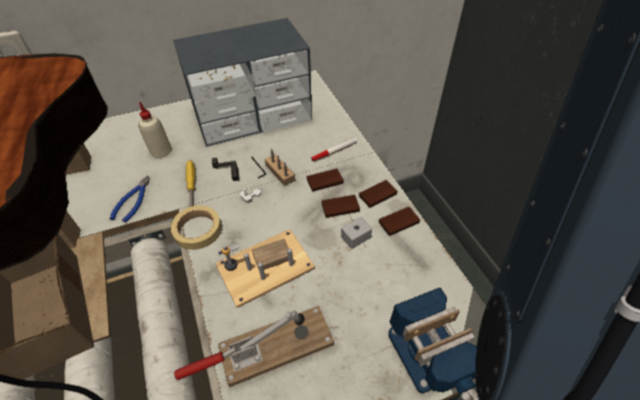

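View pics/top0.png

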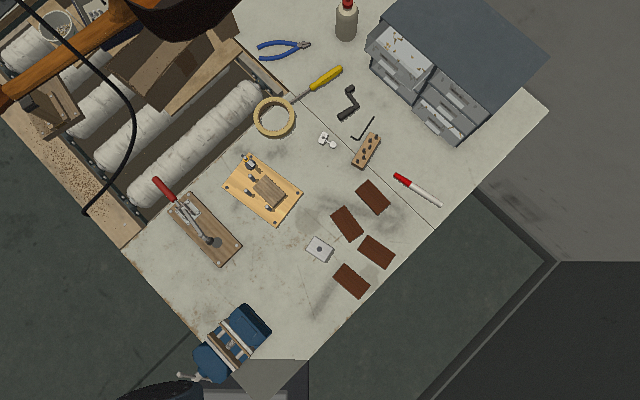

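View pics/wrist0.png

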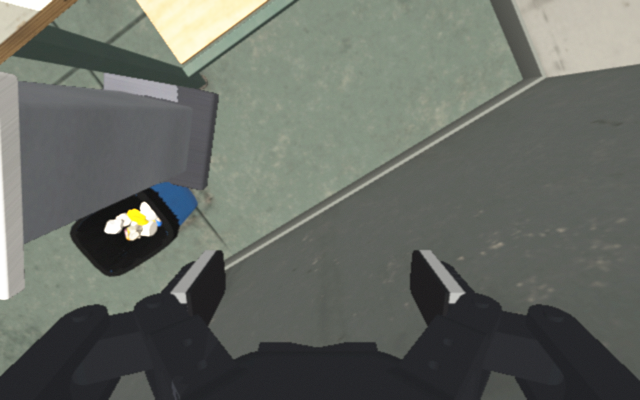

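```bash
python3 - <<'E'
import cv2
a=cv2.imread('pics/top0.png'); cv2.imwrite('pics/top0c.png',cv2.resize(a[140:310,200:410],None,fx=3.6,fy=3.5,interpolation=cv2.INTER_CUBIC))
a=cv2.imread('pics/scene0.png'); cv2.imwrite('pics/scene0c.png',cv2.resize(a[140:310,200:430],None,fx=3.4,fy=3.4,interpolation=cv2.INTER_CUBIC))
E
```

```text
(no output)
```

View pics/top0c.png

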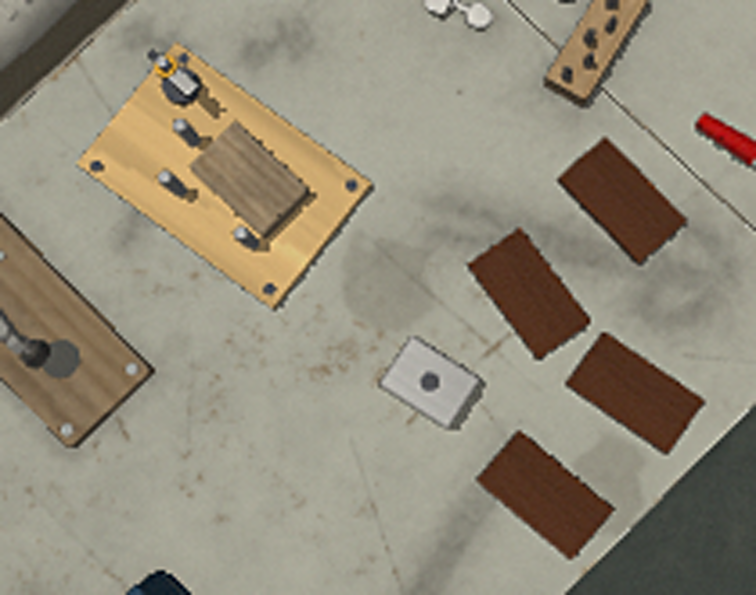

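View pics/scene0c.png

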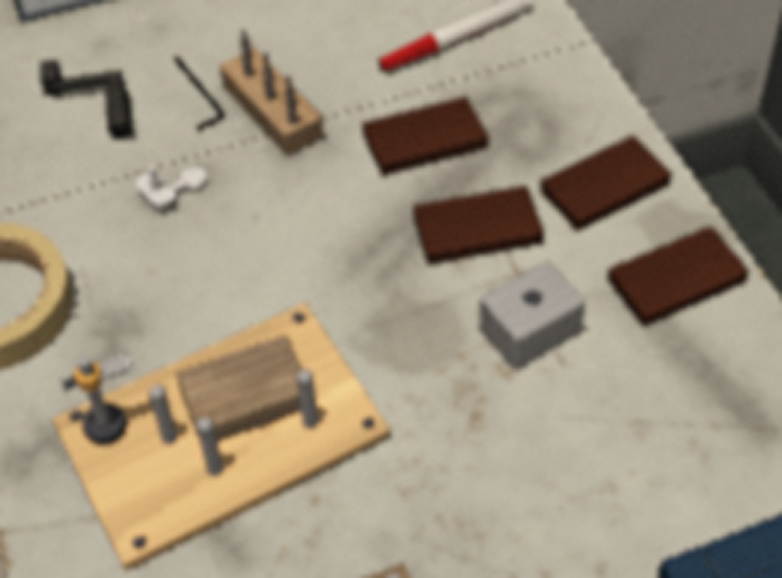

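```bash
cat >> h.py <<'E'
def cam(fn):
    o=json.load(open('pics/'+fn+'.json'))
    K=np.array(o['camera_matrix'])
    if 'mount' in o:
        M=np.array(o['mount']);R=np.array(o['orientation']);p=np.array(o['tool_pos'])
        return K,R@M[:3,3]+p,R@M[:3,:3]
    return K,np.array(o['eye']),np.array(o['attitude'])
def ray(c,uv):
    K,e,A=c
    d=np.linalg.inv(K)@np.array([uv[0],uv[1],1.]); d=np.array([d[0],-d[1],-d[2]])
    d=A@d; return e,d/np.linalg.norm(d)
def onz(c,uv,z):
    e,d=ray(c,uv); return e+d*(z-e[2])/d[2]
def proj(c,P):
    K,e,A=c
    P=np.atleast_2d(P); q=(P-e)@A; q=np.c_[q[:,0],-q[:,1],-q[:,2]]; q=q@K.T
    return q[:,:2]/q[:,2:]
def tri(c1,u1,c2,u2):
    e1,d1=ray(c1,u1);e2,d2=ray(c2,u2)
    A=np.c_[d1,-d2]; s=np.linalg.lstsq(A,e2-e1,rcond=None)[0]
    a=e1+d1*s[0];b=e2+d2*s[1]; return (a+b)/2,np.linalg.norm(a-b)
E
python3 - <<'E'
from h import *
ct,cs=cam('top0'),cam('scene0')
def T(u,v): return np.array([200+(u+.5)/3.6-.5,140+(v+.5)/3.5-.5])
def S(u,v): return np.array([200+(u+.5)/3.4-.5,140+(v+.5)/3.4-.5])
np.set_printoptions(precision=4,suppress=True)
pt=[(180,42),(80,163),(277,305),(373,184)]
ps=[(55,422),(128,563),(390,433),(305,303)]
# scene: order? +x,-y ; +x,+y ; -x,+y ; -x,-y
for a,b in zip(pt,ps): print('plate',tri(ct,T(*a),cs,S(*b)),onz(ct,T(*a),.012),onz(cs,S(*b),.012))
print('weight top hole',tri(ct,T(430,381),cs,S(533,297)))
print('dowel tops end',tri(ct,T(180,126),cs,S(158,390)))
print('dowel tops s1',tri(ct,T(166,176),cs,S(205,424)))
print('dowel tops s2',tri(ct,T(240,232),cs,S(306,376)))
# blanks corners top
B={'a':([(603,139),(559,181),(641,264),(686,221)],[(365,128),(383,171),(488,139),(468,99)]),
'b':([(519,229),(469,265),(541,360),(590,322)],[(415,206),(430,260),(543,240),(527,188)]),
'c':([(603,333),(566,383),(667,454),(705,404)],[(544,180),(580,225),(670,178),(634,138)]),
'd':([(519,432),(477,479),(572,557),(614,509)],[(610,272),(645,320),(746,270),(712,229)])}
for k,(p,q) in B.items():
    P=np.array([onz(ct,T(*a),.014) for a in p]); m=P.mean(0)
    Q=np.array([tri(ct,T(*a),cs,S(*b))[0] for a,b in zip(p,q)])
    v=(P[2]+P[3]-P[0]-P[1]); print(k,m,np.degrees(np.arctan2(v[1],v[0])),np.linalg.norm(v)/2,np.linalg.norm(P[1]+P[2]-P[0]-P[3])/2,Q.mean(0))
E
```

```text
plate (array([ 0.7133, -0.0602,  0.0075]), np.float64(0.0013454008795173165)) [ 0.7127 -0.0608  0.012 ] [ 0.7102 -0.0582  0.012 ]
plate (array([0.6247, 0.0041, 0.0118]), np.float64(0.0025474946526820217)) [0.6259 0.0046 0.012 ] [0.6233 0.0039 0.012 ]
plate (array([ 0.5266, -0.1308,  0.0059]), np.float64(0.002338947383996114)) [ 0.5273 -0.1312  0.012 ] [ 0.5238 -0.1276  0.012 ]
plate (array([ 0.6114, -0.1941,  0.0127]), np.float64(0.0006865662824709865)) [ 0.6112 -0.1942  0.012 ] [ 0.612  -0.1945  0.012 ]
weight top hole (array([ 0.475 , -0.2335,  0.0398]), np.float64(0.0008103390789808736))
dowel tops end (array([ 0.6401, -0.0735,  0.0652]), np.float64(0.0005858279104980658))
dowel tops s1 (array([ 0.6067, -0.0652,  0.0627]), np.float64(0.0015185356899566397))
dowel tops s2 (array([ 0.5691, -0.1139,  0.0645]), np.float64(0.002297297847527351))
a [ 0.5991 -0.3604  0.014 ] -136.77987913481337 0.07844480698630406 0.042075886735870496 [ 0.599  -0.3607  0.0121]
b [ 0.5353 -0.2985  0.014 ] -143.85103876631035 0.0790539896936536 0.04138787897443844 [ 0.535  -0.2987  0.0115]
c [ 0.4686 -0.3666  0.014 ] -125.79706254875003 0.08010163874442845 0.041630889664984544 [ 0.4682 -0.3668  0.0131]
d [ 0.402  -0.3077  0.014 ] -129.48906989218497 0.07867775413611901 0.04139502374986172 [ 0.4015 -0.3078  0.013 ]
```

```bash
cat >> h.py <<'E'
from scipy.spatial.transform import Rotation as Rot
def Rpsi(psi):
    a=np.radians(psi); return np.array([[0,np.cos(a),np.sin(a)],[0,np.sin(a),-np.cos(a)],[-1,0,0]])
def delta(pos,psi,rows=0):
    s=robot.get_state(); R=s['orientation']; p=s['tool_pos']
    d=R.T@(np.array(pos)-p)*1000; r=Rot.from_matrix(R.T@Rpsi(psi)).as_rotvec()
    print('t',round(s['t'],2),'d',np.round(d,1),'r',np.round(r,4),'gap',round(s['finger_gap']*85.4,1))
    return d,r
def st():
    s=robot.get_state(); y=s['orientation'][:,1]
    print('t',round(s['t'],2),'pos',np.round(s['tool_pos']*1000,1),'psi',np.round(np.degrees(np.arctan2(y[1],y[0])),2),'F',np.round(s['force'],1),'gap',round(s['finger_gap']*85.4,1))
np.set_printoptions(precision=4,suppress=True)
E
python3 - <<'E'
from h import *
delta([.6095+.018,-.1058+.024,.2],-37)
E
```

```text
t 0.15 d [  31.2 -331.9 -594.1] r [-0.7033 -0.0004  0.0008] gap 85.4
```

Call:
{"op": "send_rows", "data": {
  "deltas": "0 -23 -42 0 0 0; 0 -46 -84 0 0 0; 0 -69 -126 0 0 0; 0 -92 -167 0 0 0; 0 -115 -208 0 0 0"
}}

```text
t: 0.65
tool_pos: [0.2997, -0.3771, 0.2313]
orientation: [[-0.0, 0.22, -0.976], [0.0, -0.976, -0.22], [-1.0, -0.0, 0.0]]
force: [1.0, -0.7, -0.1]
finger_gap: 1.002
```

Call:
{"op": "send_rows", "data": {
  "deltas": "0 -23 -42 0 0 0; 0 -46 -84 0 0 0; 0 -69 -126 0 0 0; 0 -92 -167 0 0 0; 0 -115 -208 0 0 0"
}}

```text
t: 1.15
tool_pos: [0.4774, -0.219, 0.2313]
orientation: [[-0.0, 0.22, -0.975], [0.0, -0.975, -0.22], [-1.0, -0.0, 0.0]]
force: [0.1, -1.8, 0.4]
finger_gap: 1.0
```

```bash
python3 - <<'E'
from h import *
delta([.6095+.018,-.1058+.024,.2],-37);st()
E
```

```text
t 1.15 d [  31.2 -100.8 -176.6] r [-0.7032  0.0001  0.    ] gap 85.4
t 1.15 pos [ 477.4 -219.   231.3] psi -77.29 F [ 0.1 -1.8  0.4] gap 85.4
```

Call:
{"op": "send_rows", "data": {
  "deltas": "6 -20 -35 -0.14 0 0; 12 -40 -71 -0.28 0 0; 18 -60 -106 -0.42 0 0; 24 -80 -141 -0.56 0 0; 31 -101 -177 -0.70 0 0"
}}

```text
t: 1.65
tool_pos: [0.6277, -0.0819, 0.1999]
orientation: [[-0.0, 0.8, -0.6], [-0.0, -0.6, -0.8], [-1.0, -0.0, 0.0]]
force: [0.8, -1.4, 0.4]
finger_gap: 0.998
```

```bash
python3 - <<'E'
from h import *
st();snap('wrist','w1')
E
```

```text
t 1.65 pos [627.7 -81.9 199.9] psi -36.85 F [ 0.8 -1.4  0.4] gap 85.2
```

View pics/w1.png

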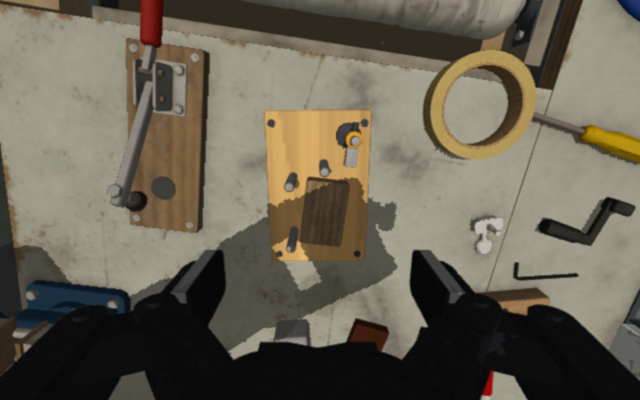

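```bash
python3 - <<'E'
import cv2
a=cv2.imread('pics/w1.png'); cv2.imwrite('pics/w1c.png',cv2.resize(a[100:275,250:410],None,fx=3.4,fy=3.4,interpolation=cv2.INTER_CUBIC))
a=cv2.imread('pics/top0.png'); cv2.imwrite('pics/top0d.png',cv2.resize(a[145:235,215:310],None,fx=6,fy=6,interpolation=cv2.INTER_CUBIC))
a=cv2.imread('pics/scene0.png'); cv2.imwrite('pics/scene0d.png',cv2.resize(a[228:310,210:320],None,fx=6,fy=6,interpolation=cv2.INTER_CUBIC))
E
```

```text
(no output)
```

View pics/w1c.png

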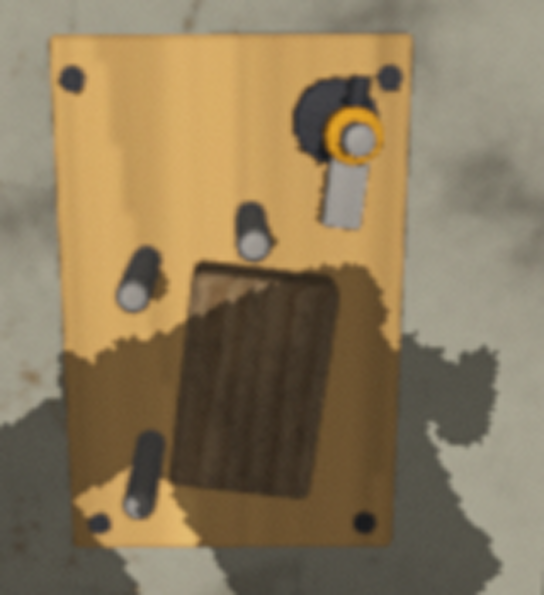

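View pics/top0d.png

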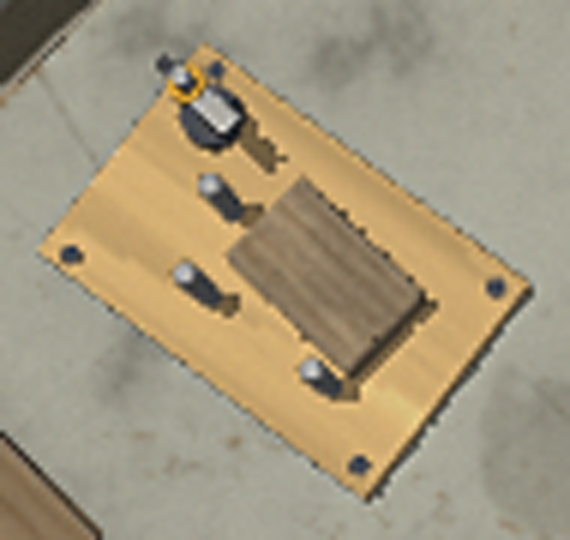

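View pics/scene0d.png

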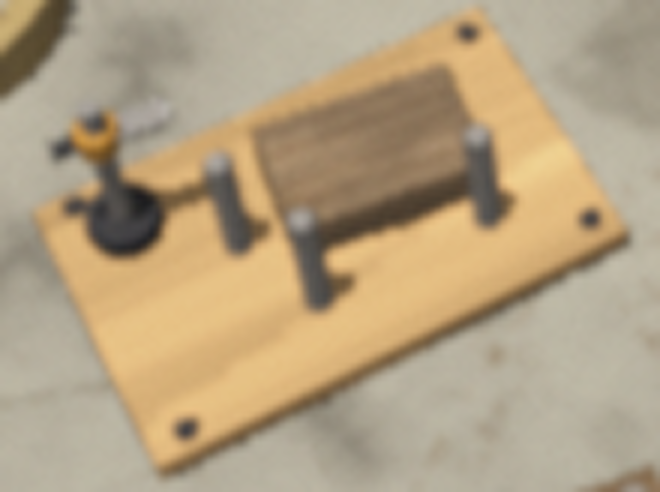

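```bash
cat > fit.py <<'E'
from h import *
from scipy.optimize import least_squares
ct,cs,cw=cam('top0'),cam('scene0'),cam('w1')
D=lambda u,v:np.array([215+(u+.5)/6-.5,145+(v+.5)/6-.5])
S=lambda u,v:np.array([210+(u+.5)/6-.5,228+(v+.5)/6-.5])
W=lambda u,v:np.array([250+(u+.5)/3.4-.5,100+(v+.5)/3.4-.5])
print('ptr',tri(ct,D(224,128),cw,W(342,227)),tri(ct,D(224,128),cs,S(172,108)),tri(cs,S(172,108),cw,W(342,227)))
print('collar top',tri(ct,D(182,74),cw,W(358,140)))
L={'c++':(100,55,0),'c+-':(100,-55,0),'c-+':(-70,55,0),'c--':(-70,-55,0),'d1':(31,27,50),'d2':(-31,27,50),'de':(45,-6,50)}
O=[(ct,D,{'c+-':(206,45),'c++':(41,250),'c-+':(371,500),'c--':(530,290),'d1':(183,273),'d2':(312,370),'de':(209,185)}),
(cw,W,{'c++':(50,36),'c+-':(411,34),'c-+':(73,547),'c--':(392,546),'d1':(133,296),'d2':(138,506),'de':(254,246)}),
(cs,S,{'c+-':(36,214),'c++':(162,470),'c-+':(630,238),'c--':(482,8),'d1':(302,220),'d2':(478,134),'de':(218,164)})]
def pts(p,ks):
    a=p[3];c,s=np.cos(a),np.sin(a)
    q=np.array([L[k] for k in ks])/1000.
    return np.c_[p[0]+c*q[:,0]-s*q[:,1],p[1]+s*q[:,0]+c*q[:,1],p[2]+q[:,2]]
def res(p,O):
    r=[]
    for c,f,o in O:
        ks=list(o); r.append(proj(c,pts(p,ks))-np.array([f(*o[k]) for k in ks]))
    return np.concatenate(r).ravel()
for name,o in [('all',O),('top',O[:1]),('w',O[1:2]),('scene',O[2:]),('top+w',O[:2])]:
    z=least_squares(res,[.61,-.106,.012,.93],args=(o,)); print(name,z.x,np.degrees(z.x[3]),np.sqrt((z.fun**2).mean()))
E
python3 fit.py
```

```text
ptr (array([ 0.663 , -0.08  ,  0.0718]), np.float64(0.0029049166521070992)) (array([ 0.6602, -0.0801,  0.0745]), np.float64(0.0018013072436792274)) (array([ 0.6634, -0.0829,  0.0675]), np.float64(0.002615515170244914))
collar top (array([ 0.6801, -0.0642,  0.0809]), np.float64(0.0009157995139353502))
all [ 0.6101 -0.106   0.0098  0.9301] 53.29282723642448 0.5529510802367106
top [ 0.6109 -0.1042  0.0036  0.9271] 53.1161390099879 0.48279525974851806
w [ 0.6101 -0.1059  0.0086  0.9314] 53.36418881045216 0.2637168665067772
scene [ 0.6114 -0.1096  0.0057  0.9281] 53.17743542727378 0.3673976134246378
top+w [ 0.6101 -0.1057  0.009   0.9306] 53.31780565179415 0.4334320944279617
```

```bash
python3 - <<'E'
from h import *
cw,ct=cam('w1'),cam('top0')
W=lambda u,v:np.array([250+(u+.5)/3.4-.5,100+(v+.5)/3.4-.5])
D=lambda u,v:np.array([215+(u+.5)/6-.5,145+(v+.5)/6-.5])
a=[(195,262),(338,280),(308,499),(170,483)]; b=[(229,257),(304,178),(426,297),(350,375)]
P=np.array([onz(cw,W(*u),.034) for u in a]);print(P)
for u,v in zip(a,b): print(tri(cw,W(*u),ct,D(*v)))
v=P[0]+P[1]-P[2]-P[3]; yaw=np.degrees(np.arctan2(v[1],v[0])); m=P.mean(0)
print(m,yaw,np.linalg.norm(v)/2,np.linalg.norm(P[0]+P[3]-P[1]-P[2])/2)
c,s=np.cos(.9305),np.sin(.9305); d=m[:2]-[.6101,-.1059]; print('seat frame',c*d[0]+s*d[1],-s*d[0]+c*d[1])
delta([m[0],m[1],.09],yaw-90)
E
```

```text
[[ 0.6227 -0.071   0.034 ]
 [ 0.6534 -0.1008  0.034 ]
 [ 0.605  -0.1528  0.034 ]
 [ 0.5736 -0.1224  0.034 ]]
(array([ 0.621 , -0.0729,  0.0217]), np.float64(0.00034467666477188677))
(array([ 0.6528, -0.103 ,  0.0248]), np.float64(0.00018678551920174293))
(array([ 0.6038, -0.1538,  0.0307]), np.float64(0.001254470566886865))
(array([ 0.5723, -0.1238,  0.0297]), np.float64(0.0001289639094894355))
[ 0.6137 -0.1118  0.034 ] 46.700166462122766 0.07108095884161911 0.04325782726744015
seat frame -0.002575395574344885 -0.00636345207535626
t 1.7 d [108.4   6.7  37.4] r [ 0.1235 -0.0013  0.001 ] gap 85.8
```

Call:
{"op": "send_rows", "data": {
  "deltas": "20 2 8 0.03 0 0; 50 4 20 0.06 0 0; 80 6 30 0.1 0 0; 108 7 37 0.123 0 0; 108 7 37 0.123 0 0",
  "gripper": 66,
  "grip_force": 40
}}

```text
t: 2.2
tool_pos: [0.6074, -0.117, 0.0886]
orientation: [[-0.007, 0.716, -0.699], [0.002, -0.699, -0.716], [-1.0, -0.006, 0.003]]
force: [0.2, -0.3, 0.6]
finger_gap: 0.771
```

```bash
python3 - <<'E'
from h import *
delta([.6137,-.1118,.018],-43.3);st();snap('wrist','w2')
E
```

```text
t 2.2 d [70.6  1.3 -8.3] r [-0.0176  0.0034  0.006 ] gap 65.9
t 2.2 pos [ 607.4 -117.    88.6] psi -44.31 F [ 0.2 -0.3  0.6] gap 65.9
```

View pics/w2.png

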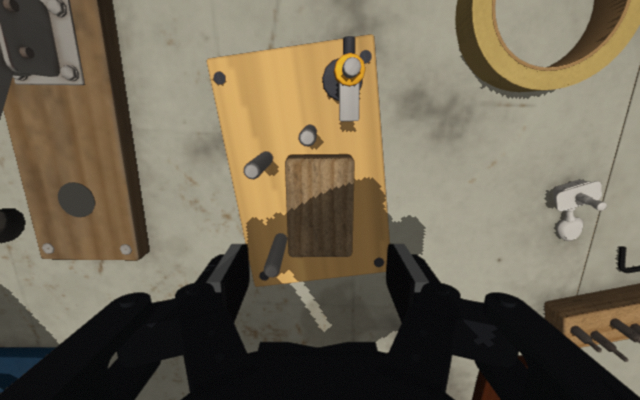

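Call:
{"op": "send_rows", "data": {
  "deltas": "10 0 0 0 0 0; 20 0 0 0 0 0; 30 0 0 0 0 0; 30 0 0 0 0 0; 30 0 0 0 0 0"
}}

```text
t: 2.75
tool_pos: [0.61, -0.1168, 0.0623]
orientation: [[-0.0, 0.717, -0.697], [0.0, -0.697, -0.717], [-1.0, -0.0, 0.0]]
force: [0.1, 0.4, 0.0]
finger_gap: 0.774
```

```bash
python3 - <<'E'
from h import *
delta([.6137,-.1118,.018],-43.3);st()
E
```

```text
t 2.75 d [44.3 -0.8 -6.2] r [-0.0161  0.      0.0001] gap 66.1
t 2.75 pos [ 610.  -116.8   62.3] psi -44.22 F [0.1 0.4 0. ] gap 66.1
```

Call:
{"op": "send_rows", "data": {
  "deltas": "10 -1 -6 -0.016 0 0; 24 -1 -6 -0.016 0 0; 38 -1 -6 -0.016 0 0; 44 -1 -6 -0.016 0 0; 44 -1 -6 -0.016 0 0"
}}

```text
t: 3.25
tool_pos: [0.6126, -0.1117, 0.0168]
orientation: [[-0.002, 0.728, -0.686], [0.001, -0.686, -0.728], [-1.0, -0.002, 0.001]]
force: [-0.1, -0.5, 0.1]
finger_gap: 0.767
```

Call:
{"op": "send_rows", "data": {
  "deltas": "0 0 0 0 0 0; 0 0 0 0 0 0; 0 0 0 0 0 0; 0 0 0 0 0 0; 0 0 0 0 0 0",
  "gripper": 30
}}

```text
t: 3.75
tool_pos: [0.6137, -0.112, 0.0188]
orientation: [[0.001, 0.728, -0.686], [-0.0, -0.686, -0.728], [-1.0, 0.001, -0.0]]
force: [-1.2, -0.7, 5.6]
finger_gap: 0.516
```

```bash
python3 - <<'E'
from h import *
delta([.6137,-.1118,.018],-43.3);st();snap('wrist','w3')
E
```

```text
t 3.75 d [ 0.8 -0.1 -0.2] r [-0.0003 -0.0004 -0.0008] gap 44.1
t 3.75 pos [ 613.7 -112.    18.8] psi -43.32 F [-1.2 -0.7  5.6] gap 44.1
```

View pics/w3.png

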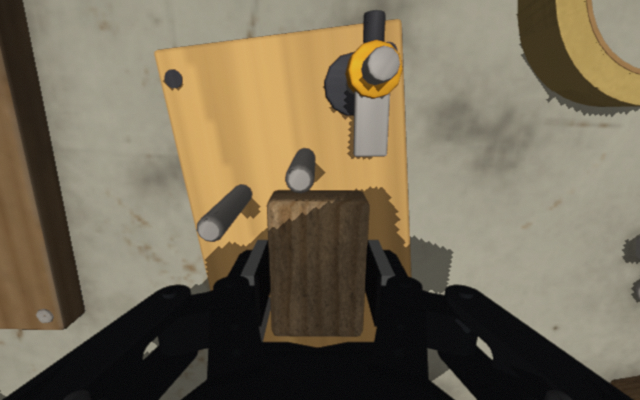

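Call:
{"op": "send_rows", "data": {
  "deltas": "-10 0 0 0 0 0; -30 0 0 0 0 0; -60 0 0 0 0 0; -80 0 0 0 0 0; -80 0 0 0 0 0"
}}

```text
t: 4.3
tool_pos: [0.6148, -0.1122, 0.1016]
orientation: [[0.005, 0.728, -0.686], [-0.001, -0.686, -0.728], [-1.0, 0.004, -0.002]]
force: [0.3, -0.1, -0.8]
finger_gap: 0.52
```

```bash
python3 - <<'E'
from h import *
st();delta([.42,-.13,.1],-43.3);d,s=snap('top','top1')
a=d['pixels']; c=cam('top1')
# draw sanding footprint target
for sx in(-.035,.035):
  for sy in(-.023,.023):
    th=np.radians(46.7);p=[.42+sx*np.cos(th)-sy*np.sin(th),-.13+sx*np.sin(th)+sy*np.cos(th),0]
    u=proj(c,p)[0]; cv2.circle(a,(int(u[0]),int(u[1])),2,(0,0,255),-1)
cv2.imwrite('pics/top1a.png',a)
E
```

```text
t 4.3 pos [ 614.8 -112.2  101.6] psi -43.31 F [ 0.3 -0.1 -0.8] gap 44.4
t 4.3 d [   0.7 -129.5  146.6] r [-0.0002 -0.0023 -0.0041] gap 44.4
```

View pics/top1a.png

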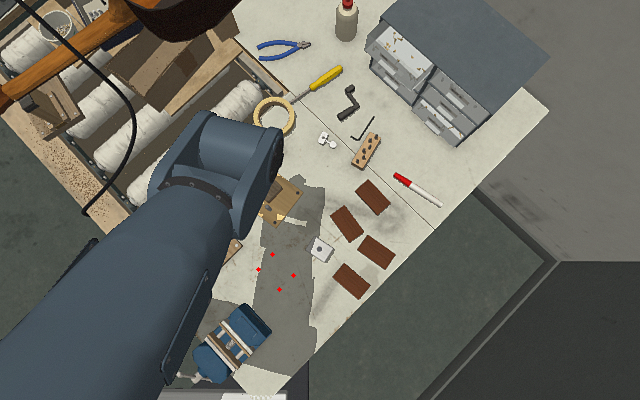

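Call:
{"op": "send_rows", "data": {
  "deltas": "0 -26 29 0 0 0; 0 -52 58 0 0 0; 0 -78 88 0 0 0; 0 -104 117 0 0 0; 0 -129 146 0 0 0"
}}

```text
t: 4.85
tool_pos: [0.417, -0.1292, 0.0974]
orientation: [[-0.002, 0.728, -0.686], [0.001, -0.686, -0.728], [-1.0, -0.002, 0.001]]
force: [0.6, -1.1, -0.5]
finger_gap: 0.517
```

Call:
{"op": "send_rows", "data": {
  "deltas": "20 0 0 0 0 0; 40 0 0 0 0 0; 60 0 0 0 0 0; 70 0 0 0 0 0; 70 0 0 0 0 0"
}}

```text
t: 5.35
tool_pos: [0.4183, -0.1291, 0.027]
orientation: [[-0.003, 0.728, -0.686], [0.001, -0.686, -0.728], [-1.0, -0.003, 0.001]]
force: [-0.1, 0.5, 0.2]
finger_gap: 0.514
```

```bash
python3 - <<'E'
from h import *
st();snap('wrist','w4')
E
```

```text
t 5.35 pos [ 418.3 -129.1   27. ] psi -43.32 F [-0.1  0.5  0.2] gap 43.9
```

View pics/w4.png

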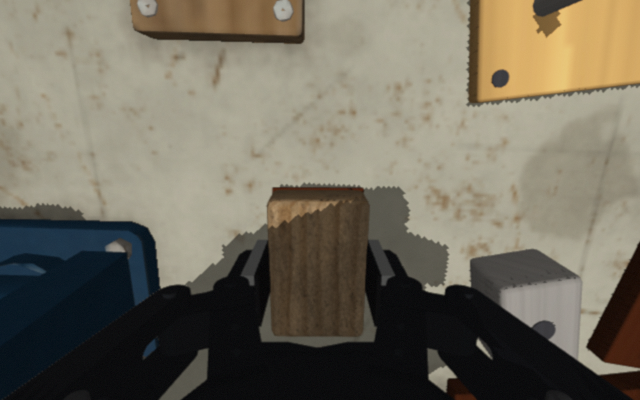

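Call:
{"op": "send_rows", "data": {
  "deltas": "10 0 0 0 0 0; 17 0 0 0 0 0; 20 0 0 0 0 0; 20 0 0 0 0 0; 20 0 0 0 0 0"
}}

```text
t: 5.9
tool_pos: [0.4194, -0.1296, 0.0084]
orientation: [[0.0, 0.728, -0.686], [-0.0, -0.686, -0.728], [-1.0, 0.0, -0.0]]
force: [-0.4, 0.7, -0.6]
finger_gap: 0.513
```

Call:
{"op": "send_rows", "data": {
  "deltas": "0 0 0 0 0 0; 0 0 0 0 0 0; 0 0 0 0 0 0; 0 0 0 0 0 0; 0 0 0 0 0 0",
  "gripper": 64
}}

```text
t: 6.4
tool_pos: [0.4194, -0.1296, 0.0083]
orientation: [[0.0, 0.728, -0.686], [-0.0, -0.686, -0.728], [-1.0, 0.0, -0.0]]
force: [-0.5, -0.7, -0.5]
finger_gap: 0.749
```

Call:
{"op": "send_rows", "data": {
  "deltas": "-15 0 0 0 0 0; -40 0 0 0 0 0; -70 0 0 0 0 0; -90 0 0 0 0 0; -90 0 0 0 0 0"
}}

```text
t: 6.9
tool_pos: [0.4206, -0.1301, 0.1005]
orientation: [[0.004, 0.728, -0.686], [-0.002, -0.686, -0.728], [-1.0, 0.004, -0.002]]
force: [-0.2, -0.9, -1.2]
finger_gap: 0.75
```

```bash
python3 - <<'E'
from h import *
st();snap('wrist','w5')
delta([.535,-.2985,.1],36.1-90)
E
```

```text
t 6.9 pos [ 420.6 -130.1  100.5] psi -43.31 F [-0.2 -0.9 -1.2] gap 64.0
t 6.95 d [ -0.5 199.5  43.7] r [ 0.1847 -0.001  -0.0022] gap 64.2
```

View pics/w5.png

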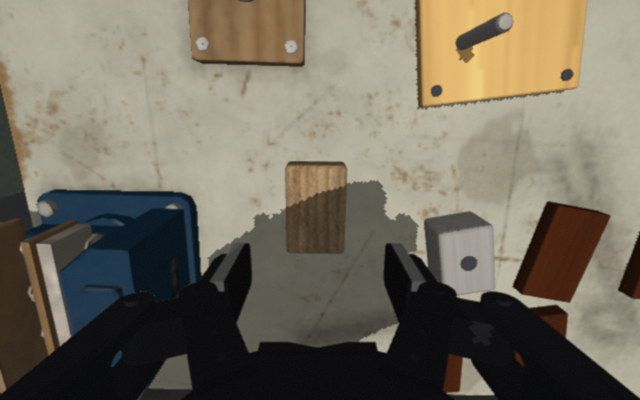

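Call:
{"op": "send_rows", "data": {
  "deltas": "0 40 9 0.03 0 0; 0 82 18 0.07 0 0; 0 124 27 0.11 0 0; 0 165 36 0.15 0 0; 0 199 44 0.185 0 0",
  "gripper": 60
}}

```text
t: 7.45
tool_pos: [0.5344, -0.2997, 0.0965]
orientation: [[-0.001, 0.587, -0.809], [0.001, -0.809, -0.587], [-1.0, -0.002, 0.001]]
force: [-0.1, 0.7, 0.7]
finger_gap: 0.699
```

Call:
{"op": "send_rows", "data": {
  "deltas": "10 0 0 0 0 0; 20 0 0 0 0 0; 30 0 0 0 0 0; 30 0 0 0 0 0; 30 0 0 0 0 0"
}}

```text
t: 7.95
tool_pos: [0.5336, -0.2975, 0.068]
orientation: [[-0.001, 0.589, -0.808], [0.001, -0.808, -0.589], [-1.0, -0.001, 0.0]]
force: [0.3, 0.1, 0.9]
finger_gap: 0.7
```

```bash
python3 - <<'E'
from h import *
st();snap('wrist','w6')
delta([.535,-.2985,.006],36.1-90)
E
```

```text
t 7.95 pos [ 533.6 -297.5   68. ] psi -53.88 F [0.3 0.1 0.9] gap 59.8
t 8.0 d [62.5  1.2 -0.4] r [ 0.0003 -0.0001 -0.0001] gap 60.0
```

View pics/w6.png

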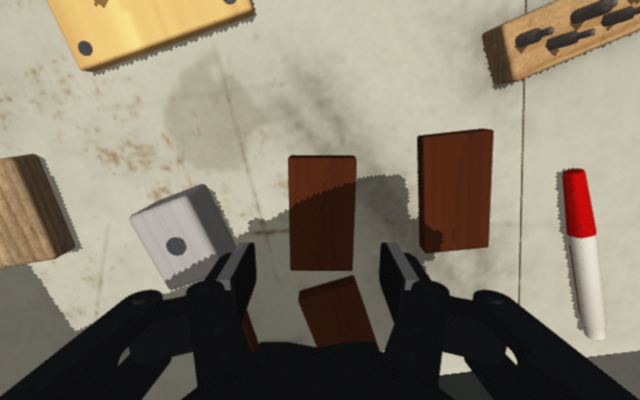

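```bash
python3 - <<'E'
from h import *
c=cam('w6');c0=cam('top0')
P=np.array([onz(c,u,.014) for u in [(289,155.5),(356,155.5),(354,270),(291,270)]]); print(P.mean(0), np.linalg.norm(P[0]-P[3]),np.linalg.norm(P[0]-P[1]))
v=P[0]+P[1]-P[2]-P[3];print(np.degrees(np.arctan2(v[1],v[0])))
E
```

```text
[ 0.5375 -0.2986  0.014 ] 0.0798944938400786 0.042071279364512014
36.385554300213734
```

Call:
{"op": "send_rows", "data": {
  "deltas": "15 1 0 0 0 0; 32 1 0 0 0 0; 48 1 0 0 0 0; 60 1 0 0 0 0; 60 1 0 0 0 0",
  "gripper": 55
}}

```text
t: 8.5
tool_pos: [0.5334, -0.2983, 0.0058]
orientation: [[-0.003, 0.589, -0.808], [0.002, -0.808, -0.589], [-1.0, -0.003, 0.001]]
force: [0.2, -0.2, 0.3]
finger_gap: 0.641
```

Call:
{"op": "send_rows", "data": {
  "deltas": "0 0 0 0 0 0; 0 0 0 0 0 0; 0 0 0 0 0 0; 0 0 0 0 0 0; 0 0 0 0 0 0",
  "gripper": 30
}}

```text
t: 9.0
tool_pos: [0.5346, -0.299, 0.0086]
orientation: [[0.0, 0.589, -0.808], [-0.0, -0.808, -0.589], [-1.0, 0.0, -0.0]]
force: [0.6, 0.6, -1.3]
finger_gap: 0.496
```

```bash
python3 - <<'E'
from h import *
st()
E
```

```text
t 9.0 pos [ 534.6 -299.     8.6] psi -53.91 F [ 0.6  0.6 -1.3] gap 42.3
```

```bash
cat >> h.py <<'E'
SEAT=np.array([.6101,-.1059]);YAW=53.3
def sw(x,y,z):
    a=np.radians(YAW);c,s=np.cos(a),np.sin(a); x/=1000;y/=1000
    return [SEAT[0]+c*x-s*y,SEAT[1]+s*x+c*y,z/1000]
def ws(p):
    a=np.radians(YAW);c,s=np.cos(a),np.sin(a); d=np.array(p[:2])-SEAT
    return np.array([c*d[0]+s*d[1],-s*d[0]+c*d[1],p[2]])*1000
def sst():
    s=robot.get_state();st();print('seat frame pos',np.round(ws(s['tool_pos']),1))
    f=s['force'];a=np.radians(YAW);print('seat F x,y,z',np.round([f[0]*np.cos(a)+f[1]*np.sin(a),-f[0]*np.sin(a)+f[1]*np.cos(a),f[2]],1))
E

```

Call:
{"op": "send_rows", "data": {
  "deltas": "-10 0 0 0 0 0; -35 0 0 0 0 0; -65 0 0 0 0 0; -95 0 0 0 0 0; -95 0 0 0 0 0"
}}

```text
t: 9.5
tool_pos: [0.5364, -0.3002, 0.1082]
orientation: [[0.006, 0.589, -0.808], [-0.004, -0.808, -0.589], [-1.0, 0.007, -0.003]]
force: [0.7, -1.0, -0.8]
finger_gap: 0.497
```

```bash
python3 - <<'E'
from h import *
st();delta(sw(-5,-3,100),YAW-90)
E
```

```text
t 9.5 pos [ 536.4 -300.2  108.2] psi -53.91 F [ 0.7 -1.  -0.8] gap 42.4
t 9.5 d [   7.8 -109.3 -170. ] r [-0.3004 -0.0015 -0.0071] gap 42.4
```

Call:
{"op": "send_rows", "data": {
  "deltas": "0 -22 -34 -0.06 0 0; 0 -44 -68 -0.12 0 0; 0 -66 -102 -0.18 0 0; 0 -88 -136 -0.24 0 0; 0 -109 -169 -0.30 0 0"
}}

```text
t: 10.0
tool_pos: [0.6071, -0.1096, 0.1033]
orientation: [[-0.0, 0.803, -0.596], [0.0, -0.596, -0.803], [-1.0, -0.0, 0.0]]
force: [1.0, -0.2, 0.0]
finger_gap: 0.495
```

Call:
{"op": "send_rows", "data": {
  "deltas": "10 0 0 0 0 0; 20 0 0 0 0 0; 30 0 0 0 0 0; 30 0 0 0 0 0; 30 0 0 0 0 0"
}}

```text
t: 10.5
tool_pos: [0.6065, -0.1122, 0.073]
orientation: [[-0.001, 0.801, -0.599], [0.0, -0.599, -0.801], [-1.0, -0.001, 0.0]]
force: [0.7, 0.4, -0.7]
finger_gap: 0.498
```

```bash
python3 - <<'E'
from h import *
sst();delta(sw(-5,-3,21.5),YAW-90);snap('wrist','w7')
E
```

```text
t 10.5 pos [ 606.5 -112.2   73. ] psi -36.81 F [ 0.7  0.4 -0.7] gap 42.5
seat frame pos [-7.2 -0.9 73. ]
seat F x,y,z [ 0.7 -0.3 -0.7]
t 10.5 d [51.5  2.1 -2.2] r [-0.0019  0.0003  0.0007] gap 42.5
```

View pics/w7.png

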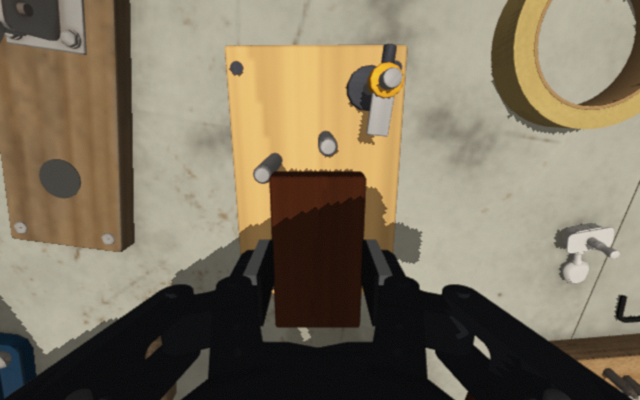

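Call:
{"op": "send_rows", "data": {
  "deltas": "0 2 -1 0 0 0; 12 2 -1 0 0 0; 25 2 -1 0 0 0; 38 2 -1 0 0 0; 38 2 -1 0 0 0"
}}

```text
t: 11.05
tool_pos: [0.6076, -0.1113, 0.0326]
orientation: [[-0.004, 0.801, -0.598], [0.001, -0.598, -0.802], [-1.0, -0.004, 0.002]]
force: [0.4, -1.2, -0.5]
finger_gap: 0.492
```

Call:
{"op": "send_rows", "data": {
  "deltas": "5 0 0 0 0 0; 10 0 0 0 0 0; 13 0 0 0 0 0; 13 0 0 0 0 0; 13 0 0 0 0 0"
}}

```text
t: 11.55
tool_pos: [0.6092, -0.1117, 0.0224]
orientation: [[0.0, 0.801, -0.598], [-0.0, -0.598, -0.801], [-1.0, 0.0, -0.0]]
force: [0.2, -0.2, -0.4]
finger_gap: 0.493
```

```bash
python3 - <<'E'
from h import *
sst();snap('wrist','w8')
E
```

```text
t 11.55 pos [ 609.2 -111.7   22.4] psi -36.73 F [ 0.2 -0.2 -0.4] gap 42.1
seat frame pos [-5.2 -2.8 22.4]
seat F x,y,z [-0.1 -0.3 -0.4]
```

View pics/w8.png

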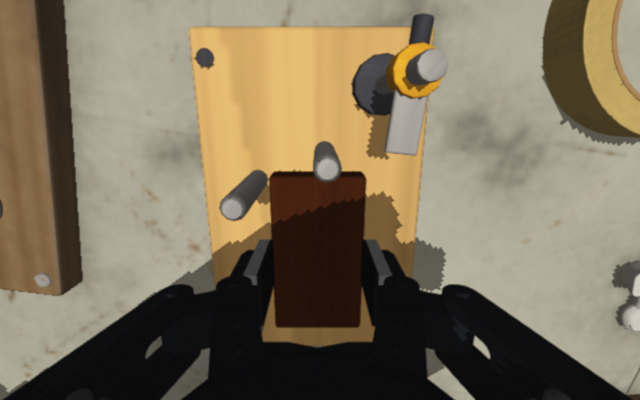

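Call:
{"op": "send_rows", "data": {
  "deltas": "1.5 0 0 0 0 0; 1.5 -1 0 0 0 0; 1.5 -2 0 0 0 0; 1.5 -3 0 0 0 0; 1.5 -3 0 0 0 0"
}}

```text
t: 12.1
tool_pos: [0.607, -0.1101, 0.0209]
orientation: [[0.001, 0.802, -0.598], [-0.0, -0.598, -0.802], [-1.0, 0.001, -0.0]]
force: [1.8, -1.8, -2.0]
finger_gap: 0.497
```

```bash
python3 - <<'E'
from h import *
sst()
E
```

```text
t 12.1 pos [ 607.  -110.1   20.9] psi -36.72 F [ 1.8 -1.8 -2. ] gap 42.4
seat frame pos [-5.2  0.  20.9]
seat F x,y,z [-0.3 -2.5 -2. ]
```

Call:
{"op": "send_rows", "data": {
  "deltas": "0 -0.5 0 0 0 0; 0 -0.5 0 0 0 0; 0 -1 0 0 0 0; 0 -1 0 0 0 0; 0 -1 0 0 0 0"
}}

```text
t: 12.6
tool_pos: [0.6069, -0.11, 0.021]
orientation: [[0.003, 0.802, -0.598], [-0.001, -0.598, -0.802], [-1.0, 0.003, -0.001]]
force: [4.1, -5.4, -4.1]
finger_gap: 0.494
```

```bash
python3 - <<'E'
from h import *
sst()
E
```

```text
t 12.6 pos [ 606.9 -110.    21. ] psi -36.73 F [ 4.1 -5.4 -4.1] gap 42.2
seat frame pos [-5.2  0.1 21. ]
seat F x,y,z [-1.9 -6.5 -4.1]
```

Call:
{"op": "send_rows", "data": {
  "deltas": "0 0 -1 0 0 0; 0 0 -2 0 0 0; 0 0 -3 0 0 0; 0 0 -3 0 0 0; 0 0 -3 0 0 0"
}}

```text
t: 13.1
tool_pos: [0.6085, -0.1079, 0.0212]
orientation: [[0.002, 0.802, -0.598], [-0.001, -0.598, -0.802], [-1.0, 0.002, -0.0]]
force: [2.9, -6.1, -0.9]
finger_gap: 0.494
```

```bash
python3 - <<'E'
from h import *
sst()
E
```

```text
t 13.1 pos [ 608.5 -107.9   21.2] psi -36.72 F [ 2.9 -6.1 -0.9] gap 42.2
seat frame pos [-2.5  0.1 21.2]
seat F x,y,z [-3.1 -6.  -0.9]
```

Call:
{"op": "send_rows", "data": {
  "deltas": "0 0 -1 0 0 0; 0 0 -2 0 0 0; 0 0 -2 0 0 0; 0 0 -2 0 0 0; 0 0 -2 0 0 0"
}}

```text
t: 13.6
tool_pos: [0.6096, -0.1064, 0.0213]
orientation: [[0.002, 0.802, -0.598], [-0.002, -0.598, -0.802], [-1.0, 0.002, 0.0]]
force: [2.8, -7.2, -1.2]
finger_gap: 0.493
```

```bash
python3 - <<'E'
from h import *
sst();snap('wrist','w9')
E
```

```text
t 13.6 pos [ 609.6 -106.4   21.3] psi -36.72 F [ 2.8 -7.2 -1.2] gap 42.1
seat frame pos [-0.7  0.1 21.3]
seat F x,y,z [-4.1 -6.5 -1.2]
```

View pics/w9.png

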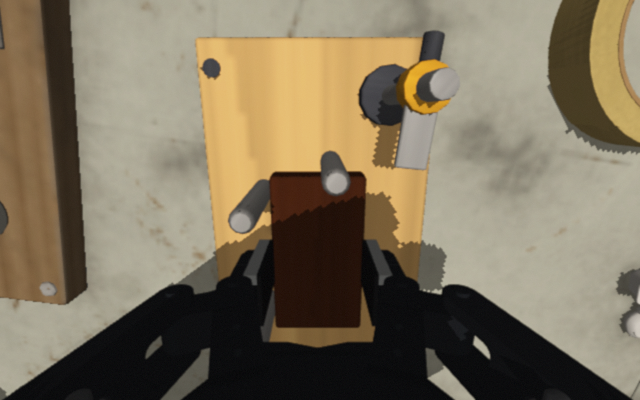

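```bash
python3 - <<'E'
from h import *
c=cam('w9')
for u in [(272,175),(364,175),(275,327),(360,327)]: print(ws(onz(c,u,.0265)))
print('end dowel base/ top',ws(onz(c,(338,183),.062)))
E
```

```text
[41.2284 20.5049 26.5   ]
[ 41.1897 -20.5157  26.5   ]
[-38.4742  22.1539  26.5   ]
[-38.5898 -21.6944  26.5   ]
end dowel base/ top [45.6533 -6.4673 62.    ]
```

Call:
{"op": "send_rows", "data": {
  "deltas": "0 0 -1 0 0 0; 0 0 -2 0 0 0; 0 0 -2 0 0 0; 0 0 -2 0 0 0; 0 0 -2 0 0 0"
}}

```text
t: 14.15
tool_pos: [0.6097, -0.1061, 0.0212]
orientation: [[-0.001, 0.802, -0.598], [-0.003, -0.598, -0.802], [-1.0, 0.001, 0.003]]
force: [-4.1, -17.0, 3.5]
finger_gap: 0.493
```

```bash
python3 - <<'E'
from h import *
sst()
E
```

```text
t 14.15 pos [ 609.7 -106.1   21.2] psi -36.71 F [ -4.1 -17.    3.5] gap 42.1
seat frame pos [-0.4  0.2 21.2]
seat F x,y,z [-16.1  -6.9   3.5]
```

Call:
{"op": "send_rows", "data": {
  "deltas": "0 0 0 0 0 0; 0 0 0 0 0 0; 0 0 0 0 0 0; 0 0 0 0 0 0; 0 0 0 0 0 0",
  "gripper": 56
}}

```text
t: 14.65
tool_pos: [0.6101, -0.1035, 0.0208]
orientation: [[-0.0, 0.802, -0.598], [0.0, -0.598, -0.802], [-1.0, -0.0, -0.0]]
force: [0.1, -0.6, 0.0]
finger_gap: 0.657
```

```bash
python3 - <<'E'
from h import *
sst()
E
```

```text
t 14.65 pos [ 610.1 -103.5   20.8] psi -36.71 F [ 0.1 -0.6  0. ] gap 56.1
seat frame pos [ 1.9  1.5 20.8]
seat F x,y,z [-0.4 -0.4  0. ]
```

Call:
{"op": "send_rows", "data": {
  "deltas": "-20 0 0 0 0 0; -45 0 0 0 0 0; -70 0 0 0 0 0; -90 0 0 0 0 0; -90 0 0 0 0 0"
}}

```text
t: 15.15
tool_pos: [0.6115, -0.1039, 0.1136]
orientation: [[0.004, 0.802, -0.598], [-0.001, -0.598, -0.802], [-1.0, 0.004, -0.002]]
force: [0.6, 0.2, -1.1]
finger_gap: 0.657
```

```bash
python3 - <<'E'
from h import *
st();snap('wrist','w10');delta([.5991,-.3604,.11],43.2-90)
E
```

```text
t 15.15 pos [ 611.5 -103.9  113.6] psi -36.72 F [ 0.6  0.2 -1.1] gap 56.1
t 15.2 d [  1.9 144.2 212.6] r [ 0.176  -0.0011 -0.0019] gap 56.1
```

View pics/w10.png

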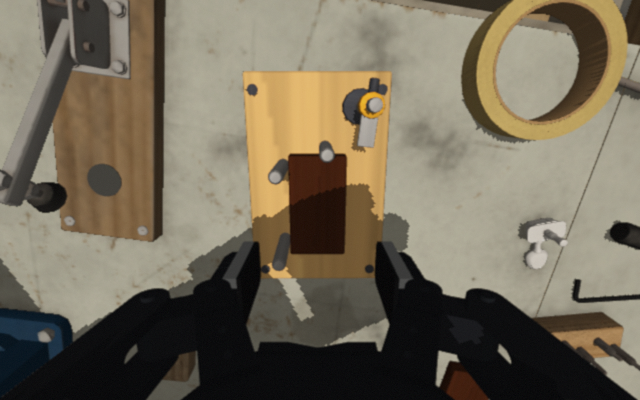

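Call:
{"op": "send_rows", "data": {
  "deltas": "0 27 40 0.035 0 0; 0 54 80 0.07 0 0; 0 82 120 0.105 0 0; 0 110 161 0.14 0 0; 0 137 202 0.176 0 0",
  "gripper": 60
}}

```text
t: 15.7
tool_pos: [0.5983, -0.3491, 0.1092]
orientation: [[-0.002, 0.683, -0.73], [0.001, -0.73, -0.683], [-1.0, -0.002, 0.0]]
force: [0.5, -0.0, 0.3]
finger_gap: 0.697
```

Call:
{"op": "send_rows", "data": {
  "deltas": "10 6 9 0 0 0; 25 7 10 0 0 0; 40 7 10 0 0 0; 40 7 10 0 0 0; 40 7 10 0 0 0"
}}

```text
t: 16.2
tool_pos: [0.5968, -0.3579, 0.0701]
orientation: [[-0.001, 0.686, -0.728], [0.001, -0.728, -0.686], [-1.0, -0.001, 0.0]]
force: [-0.4, -0.2, 1.4]
finger_gap: 0.706
```

```bash
python3 - <<'E'
from h import *
st();snap('wrist','w11');delta([.5991,-.3604,.0075],43.2-90)
E
```

```text
t 16.2 pos [ 596.8 -357.9   70.1] psi -46.71 F [-0.4 -0.2  1.4] gap 60.3
t 16.25 d [63.5  2.8 -0. ] r [ 0.0014 -0.0001 -0.0001] gap 60.0
```

View pics/w11.png

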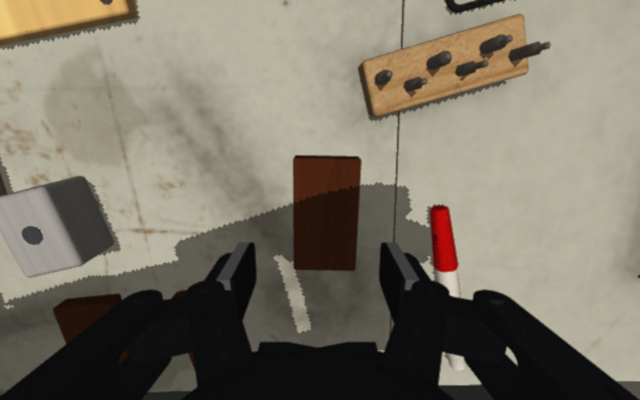

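```bash
cat >> h.py <<'E'
def blk(fn,cs,z):
    c=cam(fn); P=np.array([onz(c,u,z) for u in cs]); v=P[0]+P[1]-P[2]-P[3]; yaw=np.degrees(np.arctan2(v[1],v[0]))
    print('centre',P.mean(0),'yaw',yaw,'L',np.linalg.norm(v)/2,'W',np.linalg.norm(P[0]+P[3]-P[1]-P[2])/2); return P.mean(0),yaw
E
python3 - <<'E'
from h import *
m,y=blk('w11',[(295,156),(360,158),(355,270),(294,268)],.014)
delta([m[0],m[1],.0085],y-90)
E
```

```text
centre [ 0.6019 -0.3608  0.014 ] yaw 42.27523189701973 L 0.07903845548974285 W 0.04219259704378689
t 16.25 d [62.5  5.  -1.7] r [ 0.0175 -0.0001 -0.0001] gap 60.0
```

Call:
{"op": "send_rows", "data": {
  "deltas": "15 4 -2 0.01 0 0; 32 4 -2 0.01 0 0; 48 4 -2 0.01 0 0; 62 4 -2 0.01 0 0; 62 4 -2 0.01 0 0",
  "gripper": 58
}}

```text
t: 16.75
tool_pos: [0.5994, -0.3602, 0.0056]
orientation: [[-0.004, 0.677, -0.736], [0.003, -0.736, -0.677], [-1.0, -0.004, 0.001]]
force: [-0.1, 0.2, -0.1]
finger_gap: 0.682
```

Call:
{"op": "send_rows", "data": {
  "deltas": "0 0 0 0 0 0; 0 0 0 0 0 0; 0 0 0 0 0 0; 0 0 0 0 0 0; 0 0 0 0 0 0",
  "gripper": 30
}}

```text
t: 17.25
tool_pos: [0.6009, -0.3611, 0.0091]
orientation: [[0.0, 0.677, -0.736], [-0.0, -0.736, -0.677], [-1.0, 0.0, -0.0]]
force: [-1.0, 0.4, -1.0]
finger_gap: 0.49
```

Call:
{"op": "send_rows", "data": {
  "deltas": "-10 0 0 0 0 0; -35 0 0 0 0 0; -65 0 0 0 0 0; -100 0 0 0 0 0; -100 0 0 0 0 0"
}}

```text
t: 17.75
tool_pos: [0.603, -0.3625, 0.1151]
orientation: [[0.007, 0.677, -0.736], [-0.005, -0.736, -0.677], [-1.0, 0.009, -0.002]]
force: [0.5, -0.1, -1.1]
finger_gap: 0.494
```

```bash
python3 - <<'E'
from h import *
st();delta(sw(-5,-3,110),YAW-90)
E
```

```text
t 17.75 pos [ 603.  -362.5  115.1] psi -47.38 F [ 0.5 -0.1 -1.1] gap 42.2
t 17.75 d [   3.9 -180.2 -174.6] r [-0.1864 -0.0011 -0.0088] gap 42.2
```

Call:
{"op": "send_rows", "data": {
  "deltas": "0 -36 -35 -0.037 0 0; 0 -72 -70 -0.074 0 0; 0 -108 -104 -0.111 0 0; 0 -144 -139 -0.148 0 0; 0 -179 -173 -0.186 0 0"
}}

```text
t: 18.25
tool_pos: [0.6066, -0.1102, 0.109]
orientation: [[0.0, 0.802, -0.597], [0.0, -0.597, -0.802], [-1.0, 0.0, -0.0]]
force: [0.8, -1.2, -0.8]
finger_gap: 0.494
```

Call:
{"op": "send_rows", "data": {
  "deltas": "10 0 0 0 0 0; 20 0 0 0 0 0; 30 0 0 0 0 0; 30 0 0 0 0 0; 30 0 0 0 0 0"
}}

```text
t: 18.75
tool_pos: [0.6067, -0.1132, 0.0784]
orientation: [[-0.001, 0.801, -0.599], [0.0, -0.599, -0.801], [-1.0, -0.001, 0.0]]
force: [0.8, 0.3, -0.8]
finger_gap: 0.495
```

```bash
python3 - <<'E'
from h import *
sst();delta(sw(-5,-3,36.5),YAW-90)
E
```

```text
t 18.75 pos [ 606.7 -113.2   78.4] psi -36.82 F [ 0.8  0.3 -0.8] gap 42.3
seat frame pos [-7.9 -1.7 78.4]
seat F x,y,z [ 0.7 -0.5 -0.8]
t 18.75 d [41.9  1.3 -2.9] r [-0.002   0.0003  0.0006] gap 42.3
```

Call:
{"op": "send_rows", "data": {
  "deltas": "8 1.5 -2 0 0 0; 20 1.5 -2 0 0 0; 32 1.5 -2 0 0 0; 41 1.5 -2 0 0 0; 41 1.5 -2 0 0 0"
}}

```text
t: 19.25
tool_pos: [0.6084, -0.1113, 0.036]
orientation: [[-0.003, 0.801, -0.598], [0.001, -0.598, -0.801], [-1.0, -0.002, 0.001]]
force: [0.4, -0.9, -0.2]
finger_gap: 0.49
```

Call:
{"op": "send_rows", "data": {
  "deltas": "0 0 0 0 0 0; 1 0 0 0 0 0; 1 -1 0 0 0 0; 1 -2 0 0 0 0; 1 -3 0 0 0 0"
}}

```text
t: 19.75
tool_pos: [0.6072, -0.1098, 0.0371]
orientation: [[0.001, 0.802, -0.598], [-0.0, -0.598, -0.802], [-1.0, 0.001, -0.0]]
force: [3.4, -3.4, -1.5]
finger_gap: 0.495
```

```bash
python3 - <<'E'
from h import *
sst()
E
```

```text
t 19.75 pos [ 607.2 -109.8   37.1] psi -36.72 F [ 3.4 -3.4 -1.5] gap 42.3
seat frame pos [-4.8  0.1 37.1]
seat F x,y,z [-0.7 -4.7 -1.5]
```

Call:
{"op": "send_rows", "data": {
  "deltas": "1.7 0 0 0 0 0; 1.7 0 -1 0 0 0; 1.7 0 -2 0 0 0; 1.7 0 -3 0 0 0; 1.7 0 -4 0 0 0"
}}

```text
t: 20.25
tool_pos: [0.6095, -0.1066, 0.0351]
orientation: [[0.0, 0.802, -0.598], [-0.0, -0.598, -0.802], [-1.0, 0.0, 0.0]]
force: [1.3, -4.9, 0.1]
finger_gap: 0.49
```

```bash
python3 - <<'E'
from h import *
sst()
E
```

```text
t 20.25 pos [ 609.5 -106.6   35.1] psi -36.72 F [ 1.3 -4.9  0.1] gap 41.9
seat frame pos [-0.9  0.1 35.1]
seat F x,y,z [-3.2 -4.   0.1]
```

Call:
{"op": "send_rows", "data": {
  "deltas": "0 0 -1 0 0 0; 0 0 -2 0 0 0; 0 0 -2 0 0 0; 0 0 -2 0 0 0; 0 0 -2 0 0 0"
}}

```text
t: 20.75
tool_pos: [0.6105, -0.1052, 0.0351]
orientation: [[0.0, 0.802, -0.598], [-0.0, -0.598, -0.802], [-1.0, 0.0, 0.0]]
force: [0.6, -6.8, -0.5]
finger_gap: 0.492
```

```bash
python3 - <<'E'
from h import *
sst()
E
```

```text
t 20.75 pos [ 610.5 -105.2   35.1] psi -36.72 F [ 0.6 -6.8 -0.5] gap 42.1
seat frame pos [ 0.8  0.1 35.1]
seat F x,y,z [-5.1 -4.5 -0.5]
```

Call:
{"op": "send_rows", "data": {
  "deltas": "0 0 -1 0 0 0; 0 0 -1.5 0 0 0; 0 0 -1.5 0 0 0; 0 0 -1.5 0 0 0; 0 0 -1.5 0 0 0"
}}

```text
t: 21.25
tool_pos: [0.6106, -0.105, 0.0351]
orientation: [[-0.002, 0.802, -0.598], [-0.002, -0.598, -0.802], [-1.0, -0.0, 0.002]]
force: [-4.6, -11.9, 1.4]
finger_gap: 0.491
```

```bash
python3 - <<'E'
from h import *
sst()
E
```

```text
t 21.25 pos [ 610.6 -105.    35.1] psi -36.72 F [ -4.6 -11.9   1.4] gap 41.9
seat frame pos [ 1.   0.1 35.1]
seat F x,y,z [-12.3  -3.4   1.4]
```

Call:
{"op": "send_rows", "data": {
  "deltas": "0 0 0 0 0 0; 0 0 0 0 0 0; 0 0 0 0 0 0; 0 0 0 0 0 0; 0 0 0 0 0 0",
  "gripper": 56
}}

```text
t: 21.75
tool_pos: [0.6113, -0.1034, 0.0351]
orientation: [[-0.0, 0.802, -0.598], [0.0, -0.598, -0.802], [-1.0, -0.0, -0.0]]
force: [-0.2, 0.0, 0.2]
finger_gap: 0.656
```

Call:
{"op": "send_rows", "data": {
  "deltas": "-20 0 0 0 0 0; -45 0 0 0 0 0; -70 0 0 0 0 0; -80 0 0 0 0 0; -80 0 0 0 0 0"
}}

```text
t: 22.25
tool_pos: [0.612, -0.1037, 0.1162]
orientation: [[0.002, 0.802, -0.598], [-0.0, -0.598, -0.802], [-1.0, 0.002, -0.001]]
force: [0.2, -0.5, -0.5]
finger_gap: 0.658
```

```bash
python3 - <<'E'
from h import *
st();snap('wrist','w12');delta([.4705,-.367,.11],54.2-90)
E
```

```text
t 22.25 pos [ 612.  -103.7  116.2] psi -36.72 F [ 0.2 -0.5 -0.5] gap 56.2
t 22.3 d [  4.8  44.6 295.3] r [-0.0161 -0.0001 -0.0002] gap 56.1
```

View pics/w12.png

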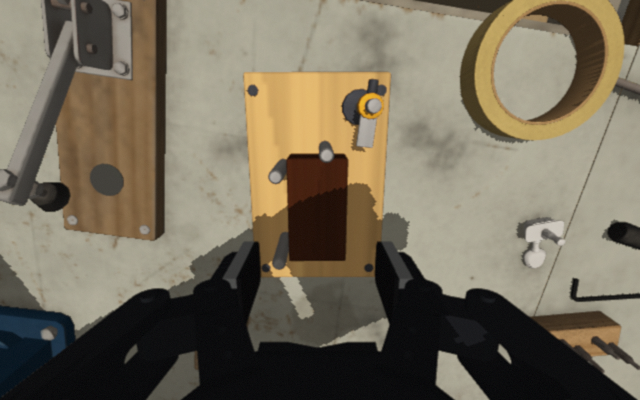

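Call:
{"op": "send_rows", "data": {
  "deltas": "0 7 48 0 0 0; 0 14 96 0 0 0; 0 21 144 0 0 0; 0 28 192 0 0 0; 0 35 240 0 0 0",
  "gripper": 60
}}

```text
t: 22.8
tool_pos: [0.4942, -0.318, 0.1135]
orientation: [[-0.002, 0.802, -0.598], [0.001, -0.598, -0.802], [-1.0, -0.002, -0.0]]
force: [1.5, -0.9, -0.5]
finger_gap: 0.698
```

Call:
{"op": "send_rows", "data": {
  "deltas": "0 5 30 0 0 0; 10 10 54 -0.016 0 0; 25 10 54 -0.016 0 0; 40 10 54 -0.016 0 0; 40 10 54 -0.016 0 0"
}}

```text
t: 23.3
tool_pos: [0.4707, -0.3642, 0.0719]
orientation: [[-0.004, 0.811, -0.585], [0.004, -0.585, -0.811], [-1.0, -0.005, -0.001]]
force: [-0.5, 0.2, 0.7]
finger_gap: 0.702
```

```bash
python3 - <<'E'
from h import *
st();snap('wrist','w13');delta([.4705,-.367,.0085],54.2-90)
E
```

```text
t 23.3 pos [ 470.7 -364.2   71.9] psi -35.78 F [-0.5  0.2  0.7] gap 60.0
t 23.35 d [64.8  0.9  2.5] r [ 0.0008 -0.0005  0.0034] gap 59.9
```

View pics/w13.png

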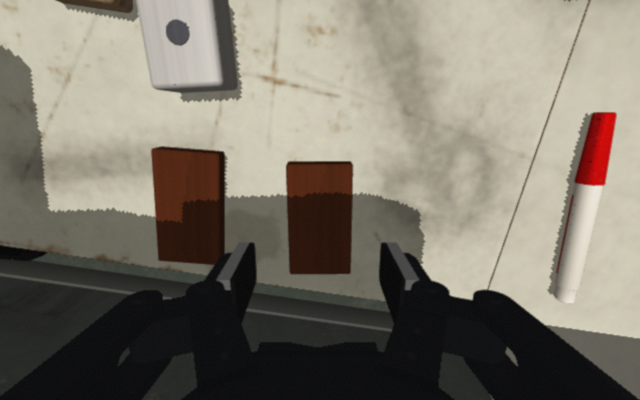

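```bash
python3 - <<'E'
from h import *
m,y=blk('w13',[(287,162),(352,162),(350,273),(289,273)],.014)
delta([m[0],m[1],.0085],y-90)
m,y=blk('w13',[(152,148),(224,151),(224,264),(158,260)],.014)
E
```

```text
centre [ 0.4704 -0.3664  0.014 ] yaw 54.33544531091848 L 0.0796365031945489 W 0.0427017193365434
t 23.35 d [64.8  0.4  2.1] r [-0.0016 -0.0005  0.0034] gap 59.9
centre [ 0.4042 -0.3087  0.014 ] yaw 49.29401053360116 L 0.07945785765044223 W 0.04621440379950885
```

Call:
{"op": "send_rows", "data": {
  "deltas": "15 0 1 0 0 0; 32 0 1 0 0 0; 48 0 1 0 0 0; 62 0 1 0 0 0; 62 0 1 0 0 0",
  "gripper": 58
}}

```text
t: 23.85
tool_pos: [0.4703, -0.3661, 0.0109]
orientation: [[-0.002, 0.811, -0.585], [0.002, -0.585, -0.811], [-1.0, -0.003, -0.0]]
force: [-0.1, -0.0, 1.0]
finger_gap: 0.684
```

Call:
{"op": "send_rows", "data": {
  "deltas": "0 0 0 0 0 0; 0 0 0 0 0 0; 0 0 0 0 0 0; 0 0 0 0 0 0; 0 0 0 0 0 0",
  "gripper": 30
}}

```text
t: 24.35
tool_pos: [0.4713, -0.3673, 0.0136]
orientation: [[0.001, 0.811, -0.585], [-0.001, -0.585, -0.811], [-1.0, 0.001, 0.0]]
force: [0.1, 0.4, 4.1]
finger_gap: 0.353
```

Call:
{"op": "send_rows", "data": {
  "deltas": "-10 0 0 0 0 0; -35 0 0 0 0 0; -65 0 0 0 0 0; -100 0 0 0 0 0; -100 0 0 0 0 0"
}}

```text
t: 24.85
tool_pos: [0.4728, -0.3686, 0.1183]
orientation: [[0.006, 0.811, -0.585], [-0.005, -0.585, -0.811], [-1.0, 0.008, 0.001]]
force: [0.6, -0.1, 0.1]
finger_gap: 0.349
```

```bash
python3 - <<'E'
from h import *
st();delta(sw(-5,-3,110),YAW-90)
E
```

```text
t 24.85 pos [ 472.8 -368.6  118.3] psi -35.81 F [ 0.6 -0.1  0.1] gap 29.8
t 24.85 d [   7.7  -39.5 -288.3] r [ 0.0156  0.0008 -0.0077] gap 29.8
```

```bash
python3 - <<'E'
from h import *
snap('wrist','w14')
E
```

```text
(no output)
```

View pics/w14.png

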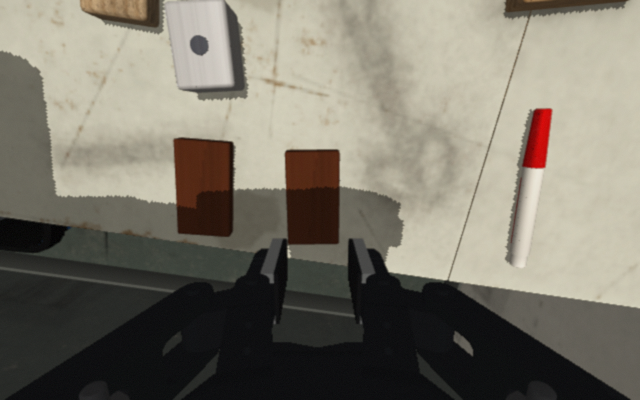

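Call:
{"op": "send_rows", "data": {
  "deltas": "10 0 0 0 0 0; 25 0 0 0 0 0; 42 0 0 0 0 0; 42 0 0 0 0 0; 42 0 0 0 0 0",
  "gripper": 60
}}

```text
t: 25.4
tool_pos: [0.4705, -0.3666, 0.0697]
orientation: [[-0.002, 0.811, -0.585], [0.002, -0.585, -0.811], [-1.0, -0.003, -0.0]]
force: [0.8, -0.2, 0.3]
finger_gap: 0.701
```

```bash
python3 - <<'E'
from h import *
m,y=blk('w14',[(286,151),(339,150.5),(338,243),(288,243)],.014)
st();delta([m[0],m[1],.0075],y-90)
E
```

```text
centre [ 0.4703 -0.3669  0.014 ] yaw 54.272184311160814 L 0.07848280161150228 W 0.042179081279249464
t 25.4 pos [ 470.5 -366.6   69.7] psi -35.81 F [ 0.8 -0.2  0.3] gap 59.9
t 25.4 d [62.2  0.2  0.4] r [-0.0015 -0.0003  0.0025] gap 59.9
```

Call:
{"op": "send_rows", "data": {
  "deltas": "15 0 0 0 0 0; 32 0 0 0 0 0; 48 0 0 0 0 0; 64 0 0 0 0 0; 64 0 0 0 0 0",
  "gripper": 58
}}

```text
t: 25.9
tool_pos: [0.47, -0.3661, 0.0046]
orientation: [[-0.003, 0.811, -0.585], [0.002, -0.585, -0.811], [-1.0, -0.004, -0.0]]
force: [0.0, -0.2, 0.1]
finger_gap: 0.679
```

Call:
{"op": "send_rows", "data": {
  "deltas": "0 0 0 0 0 0; 0 0 0 0 0 0; 0 0 0 0 0 0; 0 0 0 0 0 0; 0 0 0 0 0 0",
  "gripper": 30
}}

```text
t: 26.4
tool_pos: [0.4712, -0.3671, 0.0074]
orientation: [[0.0, 0.811, -0.585], [-0.0, -0.585, -0.811], [-1.0, 0.0, 0.0]]
force: [0.2, -0.3, -0.5]
finger_gap: 0.497
```

```bash
python3 - <<'E'
from h import *
st()
E
```

```text
t 26.4 pos [ 471.2 -367.1    7.4] psi -35.81 F [ 0.2 -0.3 -0.5] gap 42.5
```

Call:
{"op": "send_rows", "data": {
  "deltas": "-10 0 0 0 0 0; -35 0 0 0 0 0; -65 0 0 0 0 0; -102 0 0 0 0 0; -102 0 0 0 0 0"
}}

```text
t: 26.9
tool_pos: [0.473, -0.3687, 0.1146]
orientation: [[0.006, 0.811, -0.585], [-0.006, -0.585, -0.811], [-1.0, 0.008, 0.001]]
force: [0.3, -0.5, -0.2]
finger_gap: 0.494
```

```bash
python3 - <<'E'
from h import *
st();delta(sw(-5,-3,110),YAW-90)
E
```

```text
t 26.9 pos [ 473.  -368.7  114.6] psi -35.81 F [ 0.3 -0.5 -0.2] gap 42.2
t 26.9 d [   4.   -39.7 -288.3] r [ 0.0156  0.0008 -0.0082] gap 42.2
```

Call:
{"op": "send_rows", "data": {
  "deltas": "0 -6 -48 0 0 0; 0 -12 -96 0 0 0; 0 -18 -144 0 0 0; 0 -24 -192 0 0 0; 0 -31 -240 0 0 0"
}}

```text
t: 27.4
tool_pos: [0.587, -0.1524, 0.1092]
orientation: [[0.0, 0.811, -0.585], [-0.0, -0.585, -0.811], [-1.0, 0.0, -0.0]]
force: [0.6, -0.3, -0.5]
finger_gap: 0.493
```

Call:
{"op": "send_rows", "data": {
  "deltas": "0 -3 -25 0.008 0 0; 0 -6 -46 0.016 0 0; 10 -6 -46 0.016 0 0; 20 -6 -46 0.016 0 0; 20 -6 -46 0.016 0 0"
}}

```text
t: 27.9
tool_pos: [0.6069, -0.114, 0.0871]
orientation: [[-0.003, 0.801, -0.599], [0.001, -0.599, -0.801], [-1.0, -0.003, 0.001]]
force: [0.2, 0.4, -0.5]
finger_gap: 0.494
```

```bash
python3 - <<'E'
from h import *
sst();delta(sw(-5,-3,49),YAW-90)
E
```

```text
t 27.9 pos [ 606.9 -114.    87.1] psi -36.76 F [ 0.2  0.4 -0.5] gap 42.2
seat frame pos [-8.4 -2.3 87.1]
seat F x,y,z [ 0.4  0.1 -0.5]
t 27.9 d [38.1  0.8 -3.5] r [-0.0011  0.0014  0.0031] gap 42.2
```

Call:
{"op": "send_rows", "data": {
  "deltas": "8 0 -2 0 0 0; 20 0 -2 0 0 0; 32 0 -2 0 0 0; 39 0 -2 0 0 0; 39 0 -2 0 0 0"
}}

```text
t: 28.4
tool_pos: [0.6088, -0.1118, 0.0486]
orientation: [[-0.002, 0.801, -0.598], [0.001, -0.598, -0.801], [-1.0, -0.002, 0.001]]
force: [-0.7, -0.1, 0.3]
finger_gap: 0.497
```

Call:
{"op": "send_rows", "data": {
  "deltas": "0 0 0 0 0 0; 0 -1 0 0 0 0; 0 -2 0 0 0 0; 0 -3 0 0 0 0; 0 -3.5 0 0 0 0"
}}

```text
t: 28.9
tool_pos: [0.6071, -0.1099, 0.0504]
orientation: [[0.001, 0.802, -0.598], [-0.0, -0.598, -0.802], [-1.0, 0.001, -0.0]]
force: [2.0, -2.4, -0.9]
finger_gap: 0.499
```

```bash
python3 - <<'E'
from h import *
sst()
E
```

```text
t 28.9 pos [ 607.1 -109.9   50.4] psi -36.72 F [ 2.  -2.4 -0.9] gap 42.6
seat frame pos [-5.   0.  50.4]
seat F x,y,z [-0.7 -3.  -0.9]
```

Call:
{"op": "send_rows", "data": {
  "deltas": "1.5 -0.7 0 0 0 0; 2.7 -0.7 0 0 0 0; 2.7 -0.7 -2 0 0 0; 2.7 -0.7 -3 0 0 0; 2.7 -0.7 -4 0 0 0"
}}

```text
t: 29.4
tool_pos: [0.6091, -0.1071, 0.0475]
orientation: [[0.001, 0.802, -0.598], [-0.001, -0.598, -0.802], [-1.0, 0.002, 0.001]]
force: [2.6, -8.9, 0.2]
finger_gap: 0.496
```

```bash
python3 - <<'E'
from h import *
sst()
E
```

```text
t 29.4 pos [ 609.1 -107.1   47.5] psi -36.72 F [ 2.6 -8.9  0.2] gap 42.3
seat frame pos [-1.6  0.1 47.5]
seat F x,y,z [-5.6 -7.4  0.2]
```

Call:
{"op": "send_rows", "data": {
  "deltas": "0 0 -1 0 0 0; 0 0 -2 0 0 0; 0 0 -2 0 0 0; 0 0 -2 0 0 0; 0 0 -2 0 0 0"
}}

```text
t: 29.9
tool_pos: [0.6103, -0.1054, 0.0475]
orientation: [[0.001, 0.802, -0.598], [-0.001, -0.598, -0.802], [-1.0, 0.002, 0.0]]
force: [3.8, -7.6, -0.4]
finger_gap: 0.498
```

```bash
python3 - <<'E'
from h import *
sst()
E
```

```text
t 29.9 pos [ 610.3 -105.4   47.5] psi -36.72 F [ 3.8 -7.6 -0.4] gap 42.5
seat frame pos [ 0.5  0.1 47.5]
seat F x,y,z [-3.8 -7.6 -0.4]
```

Call:
{"op": "send_rows", "data": {
  "deltas": "0 0 -1 0 0 0; 0 0 -2 0 0 0; 0 0 -2 0 0 0; 0 0 -2 0 0 0; 0 0 -2 0 0 0"
}}

```text
t: 30.4
tool_pos: [0.6112, -0.1041, 0.0475]
orientation: [[0.001, 0.802, -0.598], [-0.002, -0.598, -0.802], [-1.0, 0.002, 0.001]]
force: [1.9, -9.0, -0.7]
finger_gap: 0.496
```

```bash
python3 - <<'E'
from h import *
sst()
E
```

```text
t 30.4 pos [ 611.2 -104.1   47.5] psi -36.72 F [ 1.9 -9.  -0.7] gap 42.3
seat frame pos [ 2.1  0.2 47.5]
seat F x,y,z [-6.1 -6.9 -0.7]
```

Call:
{"op": "send_rows", "data": {
  "deltas": "0 0 -1 0 0 0; 0 0 -1.5 0 0 0; 0 0 -1.5 0 0 0; 0 0 -1.5 0 0 0; 0 0 -1.5 0 0 0"
}}

```text
t: 30.9
tool_pos: [0.6114, -0.1039, 0.0474]
orientation: [[-0.001, 0.802, -0.598], [-0.003, -0.598, -0.802], [-1.0, 0.001, 0.003]]
force: [-3.6, -17.3, 2.6]
finger_gap: 0.499
```

```bash
python3 - <<'E'
from h import *
sst();snap('wrist','w15')
E
```

```text
t 30.9 pos [ 611.4 -103.9   47.4] psi -36.72 F [ -3.6 -17.3   2.6] gap 42.6
seat frame pos [ 2.3  0.2 47.4]
seat F x,y,z [-16.1  -7.5   2.6]
```

View pics/w15.png

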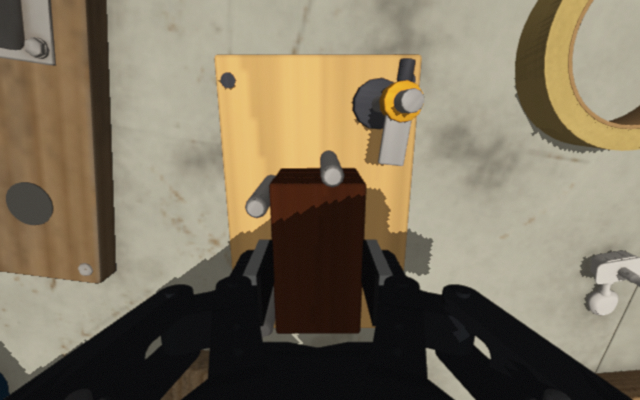

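Call:
{"op": "send_rows", "data": {
  "deltas": "0 0 0 0 0 0; 0 0 0 0 0 0; 0 0 0 0 0 0; 0 0 0 0 0 0; 0 0 0 0 0 0",
  "gripper": 56
}}

```text
t: 31.45
tool_pos: [0.6119, -0.1015, 0.0473]
orientation: [[-0.0, 0.802, -0.598], [0.0, -0.598, -0.802], [-1.0, -0.0, 0.0]]
force: [0.5, -0.1, -0.3]
finger_gap: 0.653
```

Call:
{"op": "send_rows", "data": {
  "deltas": "-20 0 0 0 0 0; -45 0 0 0 0 0; -65 0 0 0 0 0; -65 0 0 0 0 0; -65 0 0 0 0 0"
}}

```text
t: 31.95
tool_pos: [0.6118, -0.1016, 0.1122]
orientation: [[0.0, 0.802, -0.598], [-0.0, -0.598, -0.802], [-1.0, 0.0, -0.0]]
force: [-0.2, 0.0, -0.1]
finger_gap: 0.654
```

```bash
python3 - <<'E'
from h import *
st();snap('wrist','w16');delta([.404,-.3085,.11],49.5-90)
E
```

```text
t 31.95 pos [ 611.8 -101.6  112.2] psi -36.72 F [-0.2  0.  -0.1] gap 55.9
t 32.0 d [  1.7 -42.5 289.9] r [0.0659 0.0004 0.001 ] gap 55.2
```

View pics/w16.png

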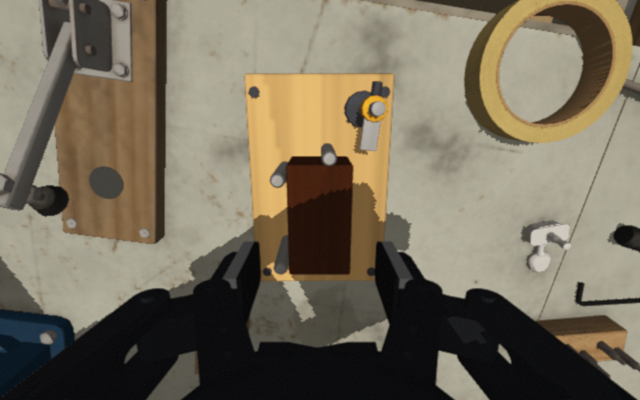

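```bash
python3 - <<'E'
from h import *
W=np.array([250+342.5/3.4-.5,100+227.5/3.4-.5])
for fn,u in [('w9',(411,168.5)),('w15',(391,165)),('w3',(369,157)),('w8',(402,154)),('w16',(369,151))]:
    p,r=tri(cam('w1'),W,cam(fn),u); print(fn,p,r,ws(p))
a=cv2.imread('pics/w9.png'); cv2.imwrite('pics/w9c.png',cv2.resize(a[20:200,300:480],None,fx=4,fy=3.3,interpolation=cv2.INTER_CUBIC)[:600])
# dowel tops as control : end dowel
W2=np.array([250+254.5/3.4-.5,100+246.5/3.4-.5]);print('dowel',tri(cam('w1'),W2,cam('w9'),(338,183)),tri(cam('w1'),W2,cam('w8'),(327,170)))
E
```

```text
w9 [ 0.664  -0.082   0.0667] 0.0001514114151937493 [ 51.4269 -28.9431  66.6588]
w15 [ 0.664  -0.0822  0.0658] 0.0002938984210733754 [ 51.205  -29.0409  65.7969]
w3 [ 0.6637 -0.0856  0.049 ] 0.00016351909579279716 [ 48.3579 -30.8484  48.9975]
w8 [ 0.664  -0.0819  0.0672] 0.00027087015053709986 [ 51.4688 -28.9182  67.2271]
w16 [ 0.6641 -0.0823  0.0669] 0.0009570203090336362 [ 51.1732 -29.2305  66.912 ]
dowel (array([ 0.6429, -0.0719,  0.0676]), np.float64(0.00028310749795773695)) (array([ 0.6394, -0.0779,  0.0327]), np.float64(0.000102164665332377))
```

Call:
{"op": "send_rows", "data": {
  "deltas": "0 -7 48 0 0 0; 0 -14 96 0 0 0; 0 -21 144 0 0 0; 0 -28 192 0 0 0; 0 -35 240 0 0 0",
  "gripper": 60
}}

```text
t: 32.5
tool_pos: [0.4384, -0.2738, 0.1114]
orientation: [[-0.001, 0.802, -0.598], [0.001, -0.598, -0.802], [-1.0, -0.002, -0.0]]
force: [1.1, -0.6, -0.3]
finger_gap: 0.707
```

Call:
{"op": "send_rows", "data": {
  "deltas": "0 -4 25 0.03 0 0; 0 -7 49 0.066 0 0; 20 -7 49 0.066 0 0; 38 -7 49 0.066 0 0; 38 -7 49 0.066 0 0"
}}

```text
t: 33.0
tool_pos: [0.4039, -0.3071, 0.0718]
orientation: [[-0.004, 0.76, -0.65], [0.004, -0.65, -0.76], [-1.0, -0.005, -0.0]]
force: [0.0, 0.5, 0.1]
finger_gap: 0.705
```

```bash
python3 - <<'E'
from h import *
st();snap('wrist','w17');delta([.404,-.3085,.0075],49.5-90)
E
```

```text
t 33.0 pos [ 403.9 -307.1   71.8] psi -40.53 F [0.  0.5 0.1] gap 60.2
t 33.05 d [65.6  0.4  1.1] r [-0.0003 -0.0002  0.0035] gap 60.0
```

View pics/w17.png

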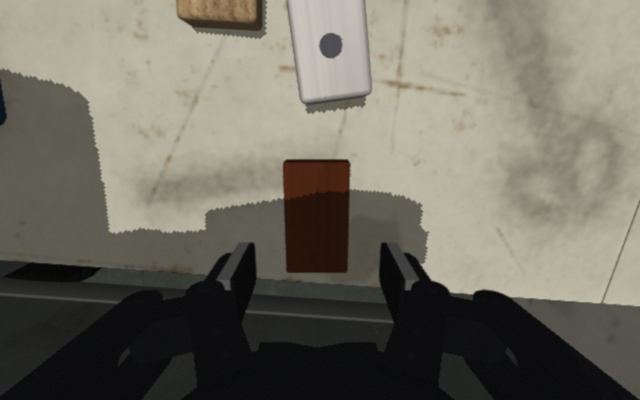

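View pics/w9c.png

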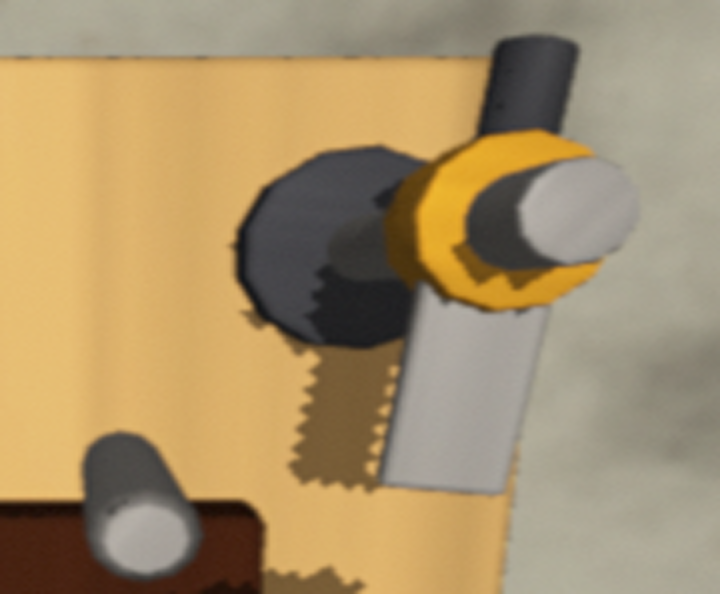

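```bash
python3 - <<'E'
from h import *
for z in (.054,.068):
    P=onz(cam('w1'),np.array([250+342.5/3.4-.5,100+227.5/3.4-.5]),z)
    print(z,ws(P),{f:proj(cam(f),P)[0].round(1).tolist() for f in('w3','w9','w8','w15','w2','w16','top0','scene0')})
m,y=blk('w17',[(284,160),(350,160),(348,272),(286,272)],.014)
delta([m[0],m[1],.0075],y-90)
E
```

```text
0.054 [ 49.3059 -30.2913  54.    ] {'w3': [369.4, 156.3], 'w9': [403.9, 167.8], 'w8': [395.6, 154.8], 'w15': [387.4, 164.4], 'w2': [350.3, 123.4], 'w16': [366.8, 150.8], 'top0': [255.6, 166.9], 'scene0': [239.0, 249.2]}
0.068 [ 51.7366 -28.8016  68.    ] {'w3': [371.5, 155.3], 'w9': [411.9, 168.0], 'w8': [402.2, 153.0], 'w15': [391.8, 164.2], 'w2': [349.5, 120.0], 'w16': [368.1, 149.6], 'top0': [253.3, 165.3], 'scene0': [237.0, 246.2]}
centre [ 0.4027 -0.3074  0.014 ] yaw 49.456101572243384 L 0.08011054851881305 W 0.04330347369869392
t 33.05 d [65.6 -1.3  1.1] r [ 0.0005 -0.0002  0.0035] gap 60.0
```

Call:
{"op": "send_rows", "data": {
  "deltas": "15 -1 0 0 0 0; 32 -1 0 0 0 0; 48 -1 0 0 0 0; 66 -1 0 0 0 0; 66 -1 0 0 0 0",
  "gripper": 58
}}

```text
t: 33.55
tool_pos: [0.4041, -0.3068, 0.0073]
orientation: [[-0.002, 0.761, -0.649], [0.002, -0.649, -0.761], [-1.0, -0.003, -0.0]]
force: [0.1, -0.6, 1.1]
finger_gap: 0.683
```

Call:
{"op": "send_rows", "data": {
  "deltas": "0 0 0 0 0 0; 0 0 0 0 0 0; 0 0 0 0 0 0; 0 0 0 0 0 0; 0 0 0 0 0 0",
  "gripper": 30
}}

```text
t: 34.05
tool_pos: [0.4052, -0.3079, 0.0094]
orientation: [[0.001, 0.76, -0.649], [-0.001, -0.649, -0.76], [-1.0, 0.002, -0.0]]
force: [-0.5, 0.9, 7.7]
finger_gap: 0.49
```

```bash
python3 - <<'E'
from h import *
st()
E
```

```text
t 34.05 pos [ 405.2 -307.9    9.4] psi -40.5 F [-0.5  0.9  7.7] gap 41.8
```

Call:
{"op": "send_rows", "data": {
  "deltas": "0 0 0 0 0 0; 0 0 0 0 0 0; 0 0 0 0 0 0; 2 0 0 0 0 0; 2.5 0 0 0 0 0",
  "gripper": 56
}}

```text
t: 34.55
tool_pos: [0.4046, -0.3075, 0.0056]
orientation: [[-0.0, 0.76, -0.65], [0.0, -0.65, -0.76], [-1.0, -0.0, -0.0]]
force: [-0.6, -0.7, 0.3]
finger_gap: 0.653
```

Call:
{"op": "send_rows", "data": {
  "deltas": "0 0 0 0 0 0; 0 0 0 0 0 0; 0 0 0 0 0 0; 0 0 0 0 0 0; 0 0 0 0 0 0",
  "gripper": 30
}}

```text
t: 35.05
tool_pos: [0.4046, -0.3075, 0.006]
orientation: [[-0.0, 0.76, -0.65], [0.0, -0.65, -0.76], [-1.0, -0.0, -0.0]]
force: [-1.7, 1.5, 5.0]
finger_gap: 0.497
```

```bash
python3 - <<'E'
from h import *
st()
E
```

```text
t 35.05 pos [ 404.6 -307.5    6. ] psi -40.51 F [-1.7  1.5  5. ] gap 42.5
```

Call:
{"op": "send_rows", "data": {
  "deltas": "-10 0 0 0 0 0; -35 0 0 0 0 0; -70 0 0 0 0 0; -110 0 0 0 0 0; -110 0 0 0 0 0"
}}

```text
t: 35.55
tool_pos: [0.4066, -0.3093, 0.1208]
orientation: [[0.006, 0.76, -0.65], [-0.006, -0.649, -0.76], [-1.0, 0.008, 0.0]]
force: [0.9, -0.3, -0.3]
finger_gap: 0.498
```

```bash
python3 - <<'E'
from h import *
st();delta(sw(-6,-3,116),YAW-90)
print(Rpsi(-40.51).T@(np.array(sw(-6,-3,116))-np.array([.4046,-.3075,.116])))
E
```

```text
t 35.55 pos [ 406.6 -309.3  120.8] psi -40.51 F [ 0.9 -0.3 -0.3] gap 42.6
t 35.55 d [   4.9   26.  -281. ] r [-0.0664  0.0005 -0.0083] gap 42.6
[ 0.      0.0287 -0.281 ]
```

Call:
{"op": "send_rows", "data": {
  "deltas": "0 5 -48 0 0 0; 0 10 -96 0 0 0; 0 15 -144 0 0 0; 0 20 -192 0 0 0; 0 25 -240 0 0 0"
}}

```text
t: 36.05
tool_pos: [0.5806, -0.1396, 0.1157]
orientation: [[-0.0, 0.76, -0.65], [0.0, -0.65, -0.76], [-1.0, -0.0, 0.0]]
force: [-0.7, -1.3, -0.2]
finger_gap: 0.5
```

Call:
{"op": "send_rows", "data": {
  "deltas": "0 3 -25 -0.03 0 0; 0 4 -41 -0.066 0 0; 10 4 -41 -0.066 0 0; 20 4 -41 -0.066 0 0; 20 4 -41 -0.066 0 0"
}}

```text
t: 36.55
tool_pos: [0.6073, -0.1136, 0.0938]
orientation: [[-0.004, 0.8, -0.599], [0.001, -0.599, -0.8], [-1.0, -0.003, 0.002]]
force: [0.2, -0.3, -0.3]
finger_gap: 0.497
```

```bash
python3 - <<'E'
from h import *
sst();delta(sw(-6,-3,62),YAW-90)
E
```

```text
t 36.55 pos [ 607.3 -113.6   93.8] psi -36.82 F [ 0.2 -0.3 -0.3] gap 42.4
seat frame pos [-7.8 -2.4 93.8]
seat F x,y,z [-0.2 -0.3 -0.3]
t 36.55 d [31.8  0.8 -1.9] r [-0.0022  0.0015  0.0034] gap 42.4
```

Call:
{"op": "send_rows", "data": {
  "deltas": "10 0 0 0 0 0; 20 0 0 0 0 0; 33 0 0 0 0 0; 33 0 0 0 0 0; 33 0 0 0 0 0"
}}

```text
t: 37.05
tool_pos: [0.609, -0.1128, 0.0625]
orientation: [[-0.001, 0.801, -0.598], [0.0, -0.598, -0.801], [-1.0, -0.001, 0.0]]
force: [1.4, 0.2, -0.1]
finger_gap: 0.497
```

```bash
python3 - <<'E'
from h import *
sst();snap('wrist','w18')
E
```

```text
t 37.05 pos [ 609.  -112.8   62.5] psi -36.73 F [ 1.4  0.2 -0.1] gap 42.4
seat frame pos [-6.2 -3.2 62.5]
seat F x,y,z [ 1.  -1.  -0.1]
```

View pics/w18.png

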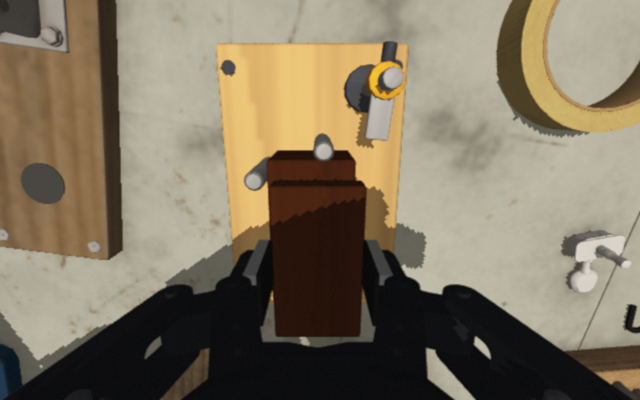

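Call:
{"op": "send_rows", "data": {
  "deltas": "1 0 0 0 0 0; 1.5 -1.5 0 0 0 0; 1.5 -3 0 0 0 0; 1.5 -4 0 0 0 0; 1.5 -4 0 0 0 0"
}}

```text
t: 37.6
tool_pos: [0.6064, -0.1106, 0.0616]
orientation: [[0.001, 0.802, -0.598], [-0.001, -0.598, -0.802], [-1.0, 0.001, -0.0]]
force: [3.4, -2.0, -2.0]
finger_gap: 0.497
```

```bash
python3 - <<'E'
from h import *
sst()
E
```

```text
t 37.6 pos [ 606.4 -110.6   61.6] psi -36.72 F [ 3.4 -2.  -2. ] gap 42.4
seat frame pos [-6.   0.2 61.6]
seat F x,y,z [ 0.4 -3.9 -2. ]
```

Call:
{"op": "send_rows", "data": {
  "deltas": "0.7 0 -2 0 0 0; 1 0 -3 0 0 0; 1 0 -4 0 0 0; 1 0 -5 0 0 0; 1 0 -5 0 0 0"
}}

```text
t: 38.1
tool_pos: [0.6094, -0.1066, 0.0605]
orientation: [[0.001, 0.802, -0.598], [-0.001, -0.598, -0.802], [-1.0, 0.001, 0.0]]
force: [2.6, -4.1, -0.0]
finger_gap: 0.499
```

```bash
python3 - <<'E'
from h import *
sst()
E
```

```text
t 38.1 pos [ 609.4 -106.6   60.5] psi -36.72 F [ 2.6 -4.1 -0. ] gap 42.6
seat frame pos [-1.   0.2 60.5]
seat F x,y,z [-1.7 -4.6 -0. ]
```

Call:
{"op": "send_rows", "data": {
  "deltas": "0 0 -1 0 0 0; 0 0 -2 0 0 0; 0 0 -2 0 0 0; 0 0 -2 0 0 0; 0 0 -2 0 0 0"
}}

```text
t: 38.6
tool_pos: [0.6105, -0.105, 0.0605]
orientation: [[0.001, 0.802, -0.598], [-0.001, -0.598, -0.802], [-1.0, 0.001, -0.0]]
force: [2.7, -4.9, 0.2]
finger_gap: 0.499
```

```bash
python3 - <<'E'
from h import *
sst()
E
```

```text
t 38.6 pos [ 610.5 -105.    60.5] psi -36.72 F [ 2.7 -4.9  0.2] gap 42.7
seat frame pos [ 1.   0.2 60.5]
seat F x,y,z [-2.3 -5.1  0.2]
```

Call:
{"op": "send_rows", "data": {
  "deltas": "0 0 -1 0 0 0; 0 0 -2 0 0 0; 0 0 -2 0 0 0; 0 0 -2 0 0 0; 0 0 -2 0 0 0"
}}

```text
t: 39.1
tool_pos: [0.6117, -0.1034, 0.0605]
orientation: [[0.001, 0.802, -0.598], [-0.0, -0.598, -0.802], [-1.0, 0.001, -0.0]]
force: [2.5, -4.9, -1.2]
finger_gap: 0.498
```

```bash
python3 - <<'E'
from h import *
sst()
E
```

```text
t 39.1 pos [ 611.7 -103.4   60.5] psi -36.72 F [ 2.5 -4.9 -1.2] gap 42.5
seat frame pos [ 3.   0.2 60.5]
seat F x,y,z [-2.4 -4.9 -1.2]
```

Call:
{"op": "send_rows", "data": {
  "deltas": "0 0 -1 0 0 0; 0 0 -2 0 0 0; 0 0 -2 0 0 0; 0 0 -2 0 0 0; 0 0 -2 0 0 0"
}}

```text
t: 39.6
tool_pos: [0.6121, -0.1029, 0.0604]
orientation: [[-0.001, 0.802, -0.598], [-0.002, -0.598, -0.801], [-1.0, 0.0, 0.002]]
force: [-3.0, -12.0, 1.8]
finger_gap: 0.502
```

```bash
python3 - <<'E'
from h import *
sst();snap('wrist','w19')
E
```

```text
t 39.6 pos [ 612.1 -102.9   60.4] psi -36.73 F [ -3.  -12.    1.8] gap 42.9
seat frame pos [ 3.6  0.2 60.4]
seat F x,y,z [-11.4  -4.7   1.8]
```

View pics/w19.png

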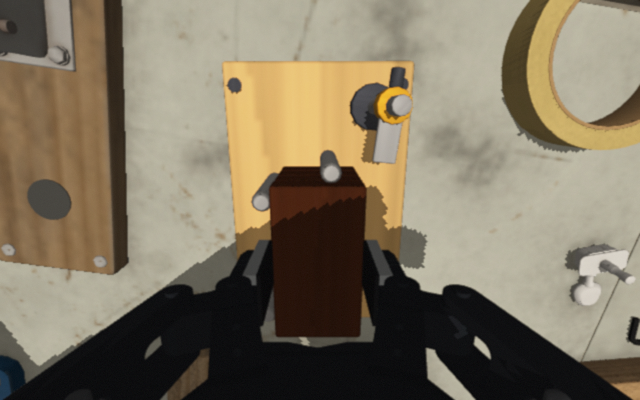

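Call:
{"op": "send_rows", "data": {
  "deltas": "0 0 0 0 0 0; 0 0 0 0 0 0; 0 0 0 0 0 0; 0 0 0 0 0 0; 0 0 0 0 0 0",
  "gripper": 56
}}

```text
t: 40.15
tool_pos: [0.6126, -0.1013, 0.0603]
orientation: [[-0.0, 0.802, -0.598], [0.0, -0.598, -0.802], [-1.0, -0.0, -0.0]]
force: [-0.2, 0.3, 0.8]
finger_gap: 0.658
```

Call:
{"op": "send_rows", "data": {
  "deltas": "-20 0 0 0 0 0; -45 0 0 0 0 0; -70 0 0 0 0 0; -70 0 0 0 0 0; -70 0 0 0 0 0"
}}

```text
t: 40.65
tool_pos: [0.6126, -0.1015, 0.1305]
orientation: [[0.001, 0.802, -0.598], [-0.0, -0.598, -0.802], [-1.0, 0.0, -0.0]]
force: [0.6, 0.6, 1.1]
finger_gap: 0.656
```

```bash
python3 - <<'E'
from h import *
sst();snap('wrist','w20')
a=cv2.imread('pics/w20.png'); cv2.imwrite('pics/w20c.png',cv2.resize(a[60:300,230:410],None,fx=3,fy=2.5,interpolation=cv2.INTER_CUBIC))
E
```

```text
t 40.65 pos [ 612.6 -101.5  130.5] psi -36.72 F [0.6 0.6 1.1] gap 56.0
seat frame pos [  5.1   0.6 130.5]
seat F x,y,z [ 0.9 -0.1  1.1]
```

View pics/w20c.png

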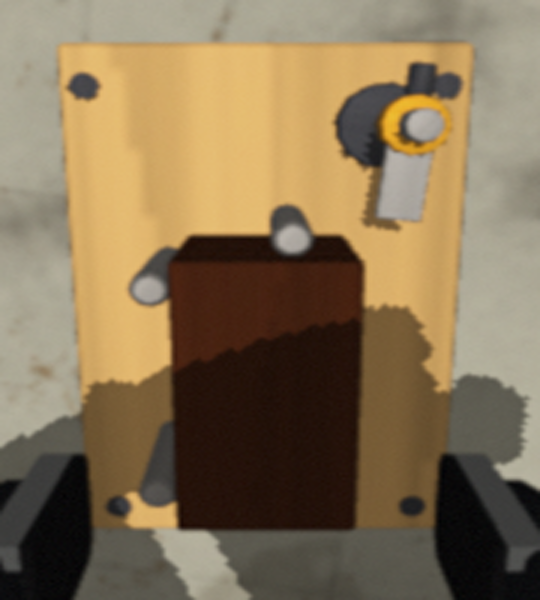

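Call:
{"op": "send_rows", "data": {
  "deltas": "10 0 4 0 0 0; 35 0 4 0 0 0; 65 0 4 0 0 0; 92 0 4 0 0 0; 92 0 4 0 0 0",
  "gripper": 58
}}

```text
t: 41.2
tool_pos: [0.6072, -0.1043, 0.0336]
orientation: [[-0.008, 0.801, -0.598], [0.002, -0.598, -0.801], [-1.0, -0.007, 0.003]]
force: [-0.6, -0.0, 0.2]
finger_gap: 0.678
```

```bash
python3 - <<'E'
from h import *
sst()
E
```

```text
t 41.2 pos [ 607.2 -104.3   33.6] psi -36.74 F [-0.6 -0.   0.2] gap 57.9
seat frame pos [-0.4  3.3 33.6]
seat F x,y,z [-0.3  0.4  0.2]
```

Call:
{"op": "send_rows", "data": {
  "deltas": "8 0 0 0 0 0; 16 0 0 0 0 0; 16 0 0 0 0 0; 16 -2 0 0 0 0; 16 -4 0 0 0 0"
}}

```text
t: 41.7
tool_pos: [0.6072, -0.1023, 0.023]
orientation: [[0.001, 0.801, -0.598], [-0.0, -0.598, -0.801], [-1.0, 0.001, -0.0]]
force: [0.4, -0.1, 0.6]
finger_gap: 0.679
```

```bash
python3 - <<'E'
from h import *
sst()
E
```

```text
t 41.7 pos [ 607.2 -102.3   23. ] psi -36.73 F [ 0.4 -0.1  0.6] gap 58.0
seat frame pos [ 1.1  4.4 23. ]
seat F x,y,z [ 0.2 -0.3  0.6]
```

Call:
{"op": "send_rows", "data": {
  "deltas": "0 -1 0 0 0 0; 0 -2 0 0 0 0; 0 -3 0 0 0 0; 0 -3 0 0 0 0; 0 -3 0 0 0 0"
}}

```text
t: 42.2
tool_pos: [0.6051, -0.1009, 0.0227]
orientation: [[0.001, 0.801, -0.598], [-0.0, -0.598, -0.801], [-1.0, 0.001, -0.0]]
force: [3.2, -3.4, 0.3]
finger_gap: 0.677
```

```bash
python3 - <<'E'
from h import *
sst()
E
```

```text
t 42.2 pos [ 605.1 -100.9   22.7] psi -36.73 F [ 3.2 -3.4  0.3] gap 57.8
seat frame pos [ 1.1  7.  22.7]
seat F x,y,z [-0.8 -4.6  0.3]
```

Call:
{"op": "send_rows", "data": {
  "deltas": "0 -1 0 0 0 0; 0 -1.5 0 0 0 0; 0 -1.5 0 0 0 0; 0 -1.5 0 0 0 0; 0 -1.5 0 0 0 0"
}}

```text
t: 42.7
tool_pos: [0.6052, -0.1008, 0.0231]
orientation: [[0.004, 0.801, -0.598], [-0.002, -0.598, -0.801], [-1.0, 0.005, -0.001]]
force: [8.5, -7.9, -2.7]
finger_gap: 0.675
```

```bash
python3 - <<'E'
from h import *
sst()
E
```

```text
t 42.7 pos [ 605.2 -100.8   23.1] psi -36.74 F [ 8.5 -7.9 -2.7] gap 57.7
seat frame pos [ 1.1  7.  23.1]
seat F x,y,z [ -1.3 -11.6  -2.7]
```

Call:
{"op": "send_rows", "data": {
  "deltas": "0 6 0 0 0 0; -10 6 0 0 0 0; -40 6 0 0 0 0; -80 6 0 0 0 0; -80 6 0 0 0 0"
}}

```text
t: 43.2
tool_pos: [0.6104, -0.1036, 0.1079]
orientation: [[0.007, 0.802, -0.598], [-0.002, -0.598, -0.802], [-1.0, 0.006, -0.003]]
force: [1.1, -0.5, -0.3]
finger_gap: 0.682
```

Call:
{"op": "send_rows", "data": {
  "deltas": "0 4 20 0 0 0; 0 8 45 0 0 0; 0 8 68 0 0 0; 0 8 68 0 0 0; 0 8 68 0 0 0",
  "gripper": 26
}}

```text
t: 43.7
tool_pos: [0.5738, -0.1624, 0.1025]
orientation: [[-0.0, 0.801, -0.599], [0.0, -0.599, -0.801], [-1.0, -0.001, -0.0]]
force: [0.1, -0.0, 0.3]
finger_gap: 0.302
```

```bash
python3 - <<'E'
from h import *
sst();snap('wrist','w21')
E
```

```text
t 43.7 pos [ 573.8 -162.4  102.5] psi -36.77 F [ 0.1 -0.   0.3] gap 25.8
seat frame pos [-67.   -4.6 102.5]
seat F x,y,z [ 0.  -0.1  0.3]
```

View pics/w21.png

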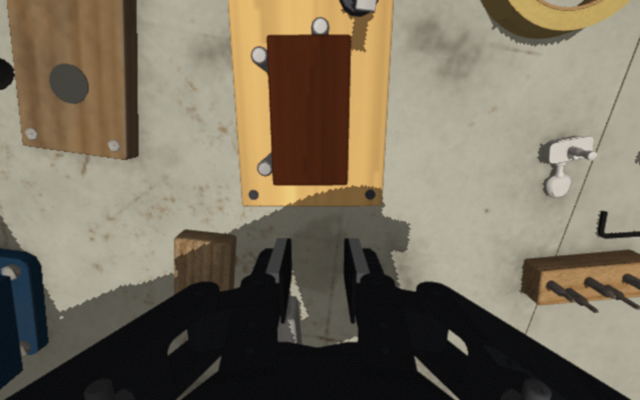

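Call:
{"op": "send_rows", "data": {
  "deltas": "20 0 0 0 0 0; 45 0 0 0 0 0; 70 0 0 0 0 0; 80 0 0 0 0 0; 80 0 0 0 0 0"
}}

```text
t: 44.25
tool_pos: [0.5735, -0.1617, 0.0213]
orientation: [[-0.002, 0.802, -0.597], [0.001, -0.597, -0.802], [-1.0, -0.002, 0.001]]
force: [-0.2, -0.8, 0.4]
finger_gap: 0.305
```

Call:
{"op": "send_rows", "data": {
  "deltas": "0 0 0 0 0 0; 0 0 -3 0 0 0; 0 0 -6 0 0 0; 0 0 -9 0 0 0; 0 0 -12 0 0 0"
}}

```text
t: 44.75
tool_pos: [0.5815, -0.1527, 0.0228]
orientation: [[0.001, 0.802, -0.598], [-0.0, -0.598, -0.802], [-1.0, 0.001, -0.0]]
force: [-0.0, 0.5, -0.1]
finger_gap: 0.302
```

```bash
python3 - <<'E'
from h import *
sst()
E
```

```text
t 44.75 pos [ 581.5 -152.7   22.8] psi -36.72 F [-0.   0.5 -0.1] gap 25.8
seat frame pos [-54.6  -5.   22.8]
seat F x,y,z [ 0.3  0.3 -0.1]
```

Call:
{"op": "send_rows", "data": {
  "deltas": "0 0 -1 0 0 0; 0 0 -2 0 0 0; 0 0 -3 0 0 0; 0 0 -3 0 0 0; 0 0 -3 0 0 0"
}}

```text
t: 45.25
tool_pos: [0.5824, -0.1509, 0.0223]
orientation: [[-0.001, 0.802, -0.598], [-0.0, -0.598, -0.802], [-1.0, -0.001, 0.001]]
force: [-3.1, -4.1, 1.2]
finger_gap: 0.304
```

```bash
python3 - <<'E'
from h import *
sst()
E
```

```text
t 45.25 pos [ 582.4 -150.9   22.3] psi -36.72 F [-3.1 -4.1  1.2] gap 26.0
seat frame pos [-52.6  -4.7  22.3]
seat F x,y,z [-5.2  0.   1.2]
```

Call:
{"op": "send_rows", "data": {
  "deltas": "0 0 -1 0 0 0; 0 0 -2 0 0 0; 0 0 -2 0 0 0; 0 0 -2 0 0 0; 0 0 -2 0 0 0"
}}

```text
t: 45.75
tool_pos: [0.5825, -0.1504, 0.0222]
orientation: [[-0.003, 0.802, -0.598], [-0.001, -0.598, -0.802], [-1.0, -0.002, 0.003]]
force: [-11.7, -13.1, 4.9]
finger_gap: 0.301
```

```bash
python3 - <<'E'
from h import *
sst()
E
```

```text
t 45.75 pos [ 582.5 -150.4   22.2] psi -36.7 F [-11.7 -13.1   4.9] gap 25.7
seat frame pos [-52.1  -4.5  22.2]
seat F x,y,z [-17.5   1.6   4.9]
```

Call:
{"op": "send_rows", "data": {
  "deltas": "0 0 8 0 0 0; 0 0 14 0 0 0; -30 0 14 0 0 0; -75 0 14 0 0 0; -100 0 14 0 0 0"
}}

```text
t: 46.25
tool_pos: [0.5766, -0.1605, 0.1254]
orientation: [[0.003, 0.801, -0.598], [-0.001, -0.598, -0.801], [-1.0, 0.003, -0.001]]
force: [0.0, -0.2, 0.5]
finger_gap: 0.305
```

Call:
{"op": "send_rows", "data": {
  "deltas": "0 0 30 0 0 0; -10 0 50 0 0 0; -20 0 50 0 0 0; -20 0 50 0 0 0; -20 0 50 0 0 0",
  "gripper": 70
}}

```text
t: 46.75
tool_pos: [0.5463, -0.1997, 0.1424]
orientation: [[0.001, 0.802, -0.598], [0.0, -0.598, -0.802], [-1.0, 0.0, -0.0]]
force: [-1.0, -0.0, 0.1]
finger_gap: 0.824
```

```bash
python3 - <<'E'
from h import *
sst();snap('wrist','w22');snap('top','top2');snap('scene','scene2')
a=cv2.imread('pics/scene2.png'); cv2.imwrite('pics/scene2d.png',cv2.resize(a[208:310,200:320],None,fx=6,fy=5.8,interpolation=cv2.INTER_CUBIC))
E
```

```text
t 46.75 pos [ 546.3 -199.7  142.4] psi -36.71 F [-1.  -0.   0.1] gap 70.4
seat frame pos [-113.3   -4.9  142.4]
seat F x,y,z [-0.6  0.8  0.1]
```

View pics/w22.png

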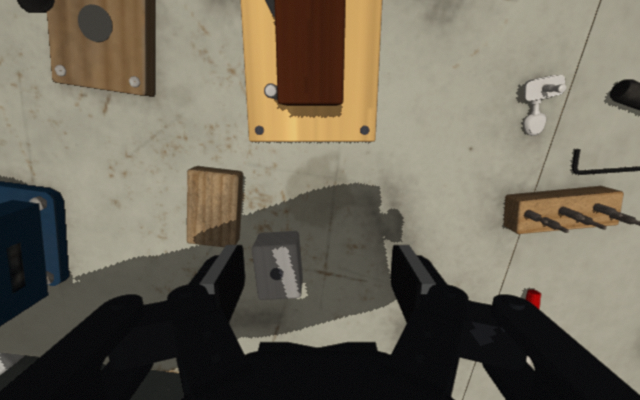

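View pics/top2.png

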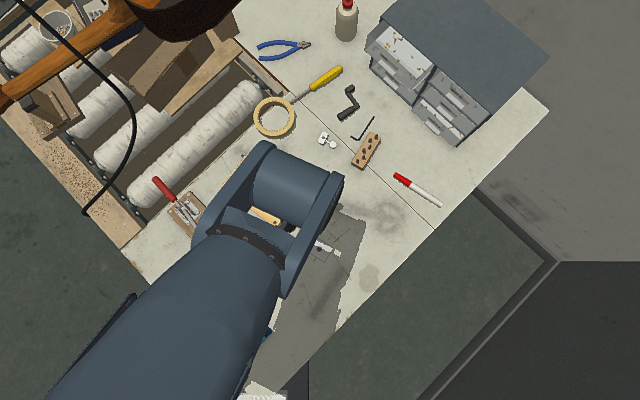

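View pics/scene2d.png

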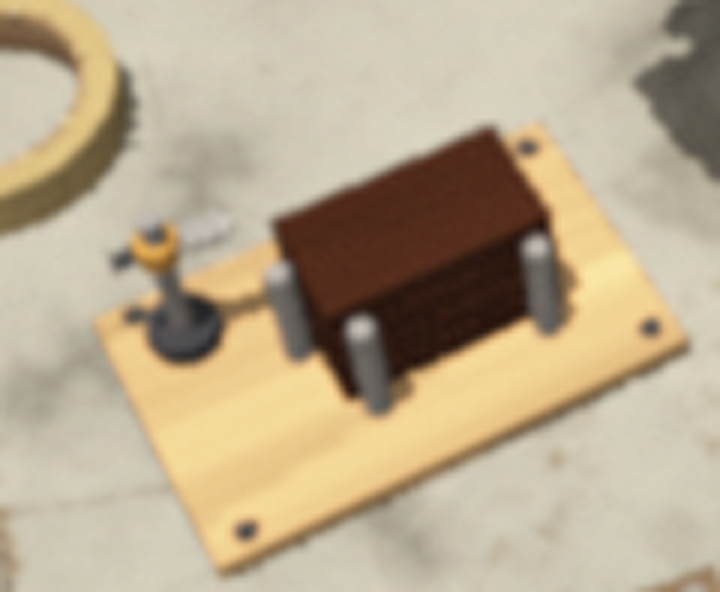

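```bash
python3 - <<'E'
from h import *
p=onz(cam('w22'),(277,274),.036);print(p)
delta([p[0]+.02,p[1]+.027,.12],YAW-90)
E
```

```text
[ 0.4758 -0.2343  0.036 ]
t 46.9 d [ 21.8 -35.6  36.1] r [0.0003 0.0001 0.0008] gap 70.0
```

Call:
{"op": "send_rows", "data": {
  "deltas": "5 -10 10 0 0 0; 10 -20 20 0 0 0; 15 -36 36 0 0 0; 20 -36 36 0 0 0; 20 -36 36 0 0 0",
  "gripper": 64,
  "grip_force": 80
}}

```text
t: 47.4
tool_pos: [0.4955, -0.2073, 0.1217]
orientation: [[-0.001, 0.801, -0.598], [0.001, -0.598, -0.801], [-1.0, -0.001, 0.0]]
force: [-0.3, -0.2, 1.2]
finger_gap: 0.75
```

```bash
python3 - <<'E'
from h import *
sst();snap('wrist','w23')
a=cv2.imread('pics/w23.png'); cv2.imwrite('pics/w23c.png',cv2.resize(a[140:300,240:400],None,fx=3.5,fy=3.5,interpolation=cv2.INTER_CUBIC))
E
```

```text
t 47.4 pos [ 495.5 -207.3  121.7] psi -36.73 F [-0.3 -0.2  1.2] gap 64.0
seat frame pos [-149.8   31.3  121.7]
seat F x,y,z [-0.3  0.2  1.2]
```

View pics/w23c.png

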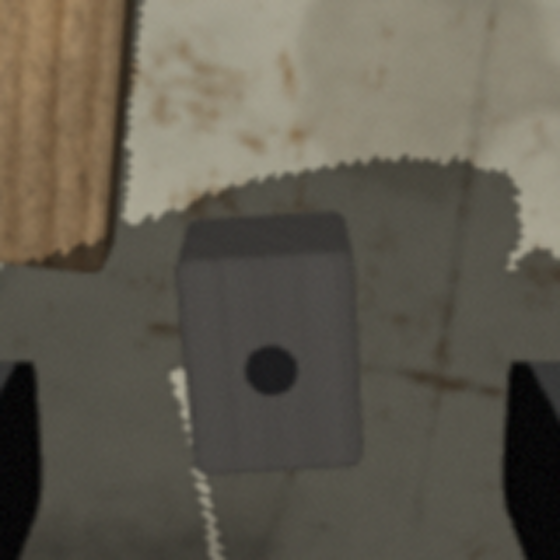

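```bash
python3 - <<'E'
from h import *
W=lambda u,v:np.array([240+(u+.5)/3.5-.5,140+(v+.5)/3.5-.5])
m,y=blk('w23',[W(177,262),W(354,254),W(362,464),W(196,474)],.036)
print(onz(cam('w23'),W(271,370),.036))
delta([m[0],m[1],.06],y-90)
u=cv2.imread('pics/w23.png')
E
```

```text
centre [ 0.4761 -0.233   0.036 ] yaw 56.649220876768936 L 0.0517574247298134 W 0.038798881898559255
[ 0.4754 -0.2335  0.036 ]
t 47.45 d [62.2 -0.6 32.4] r [-0.0587 -0.0001  0.0001] gap 64.5
```

View pics/w23.png

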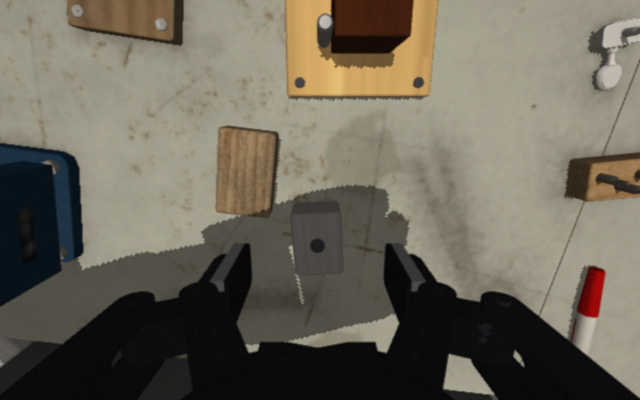

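```bash
python3 - <<'E'
from h import *
m,y=blk('w23',[(219,127),(278,131),(269,216),(217,212)],.022)
c=cam('w23');a=np.radians(56.65);R=np.array([[np.cos(a),np.sin(a)],[-np.sin(a),np.cos(a)]])
for u in [(219,127),(278,131),(269,216),(217,212)]: print((R@(onz(c,u,.022)[:2]-[.476,-.2333]))*1000)
print(ws(m))
E
```

```text
centre [ 0.4635 -0.1556  0.022 ] yaw 46.05432086631931 L 0.06832767630989703 W 0.04347485346289119
[94.419  69.0278]
[88.8441 24.7972]
[21.5092 38.4984]
[27.4287 80.4544]
[-127.4451   87.8764   22.    ]
```

Call:
{"op": "send_rows", "data": {
  "deltas": "10 -1 15 -0.03 0 0; 25 -1 32 -0.059 0 0; 45 -1 33 -0.059 0 0; 60 -1 33 -0.059 0 0; 60 -1 33 -0.059 0 0",
  "gripper": 54
}}

```text
t: 47.95
tool_pos: [0.4748, -0.2329, 0.0609]
orientation: [[-0.002, 0.835, -0.55], [0.001, -0.55, -0.835], [-1.0, -0.003, 0.0]]
force: [-0.2, 0.3, -0.2]
finger_gap: 0.626
```

```bash
python3 - <<'E'
from h import *
st();delta([.476,-.2333,.01],56.65-90);snap('wrist','w24')
E
```

```text
t 47.95 pos [ 474.8 -232.9   60.9] psi -33.33 F [-0.2  0.3 -0.2] gap 53.5
t 47.95 d [50.9  1.3 -0.3] r [0.0003 0.     0.0025] gap 53.5
```

View pics/w24.png

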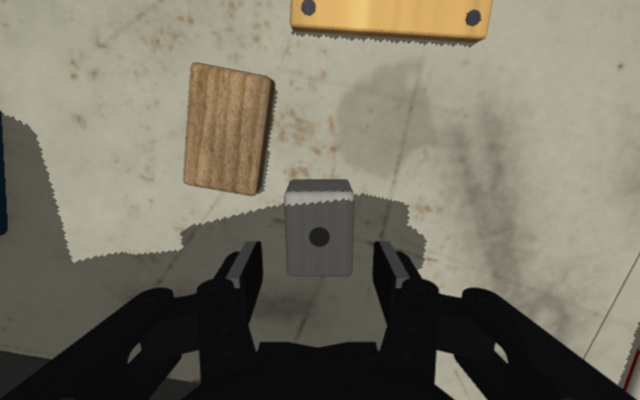

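Aligned over the weight (hole at 320,237, between the pads), sanding block clear at the left. Descend and grip.

Call:
{"op": "send_rows", "data": {
  "deltas": "15 0 0 0 0 0; 30 0 0 0 0 0; 45 0 0 0 0 0; 51 0 0 0 0 0; 51 0 0 0 0 0"
}}

```text
t: 48.5
tool_pos: [0.4749, -0.2332, 0.011]
orientation: [[-0.001, 0.835, -0.549], [0.0, -0.549, -0.835], [-1.0, -0.001, 0.0]]
force: [-0.4, -1.0, 0.4]
finger_gap: 0.635
```

Call:
{"op": "send_rows", "data": {
  "deltas": "0 0 0 0 0 0; 0 0 0 0 0 0; 0 0 0 0 0 0; 0 0 0 0 0 0; 0 0 0 0 0 0",
  "gripper": 25,
  "grip_force": 80
}}

```text
t: 49.0
tool_pos: [0.4755, -0.2337, 0.0123]
orientation: [[0.001, 0.835, -0.55], [-0.001, -0.55, -0.835], [-1.0, 0.001, -0.0]]
force: [-0.3, 1.5, 6.8]
finger_gap: 0.454
```

```bash
python3 - <<'E'
from h import *
st()
E
```

```text
t 49.0 pos [ 475.5 -233.7   12.3] psi -33.34 F [-0.3  1.5  6.8] gap 38.8
```

Call:
{"op": "send_rows", "data": {
  "deltas": "-10 0 0 0 0 0; -35 0 0 0 0 0; -65 0 0 0 0 0; -92 0 0 0 0 0; -92 0 0 0 0 0"
}}

```text
t: 49.5
tool_pos: [0.4763, -0.2342, 0.1067]
orientation: [[0.005, 0.835, -0.55], [-0.003, -0.55, -0.835], [-1.0, 0.006, -0.0]]
force: [-0.2, -0.9, -6.6]
finger_gap: 0.452
```

```bash
python3 - <<'E'
from h import *
st();print(Rpsi(-33.34).T@(np.array(sw(0.5,0,104))-np.array([.4755,-.2337,.104])))
E
```

```text
t 49.5 pos [ 476.3 -234.2  106.7] psi -33.34 F [-0.2 -0.9 -6.6] gap 38.6
[ 0.      0.0422 -0.1812]
```

Call:
{"op": "send_rows", "data": {
  "deltas": "0 8 -35 0 0 0; 0 16 -70 0.015 0 0; 0 25 -105 0.03 0 0; 0 34 -145 0.045 0 0; 0 42 -178 0.059 0 0"
}}

```text
t: 50.0
tool_pos: [0.6083, -0.106, 0.1018]
orientation: [[-0.002, 0.801, -0.598], [0.001, -0.598, -0.801], [-1.0, -0.002, 0.001]]
force: [0.4, -0.4, -5.4]
finger_gap: 0.452
```

Call:
{"op": "send_rows", "data": {
  "deltas": "0 0 -2 0 0 0; 0 0 -3 0 0 0; 0 0 -3 0 0 0; 0 0 -3 0 0 0; 0 0 -3 0 0 0"
}}

```text
t: 50.5
tool_pos: [0.6092, -0.1061, 0.1033]
orientation: [[-0.0, 0.801, -0.599], [0.0, -0.599, -0.801], [-1.0, -0.0, 0.0]]
force: [0.9, -0.4, -5.4]
finger_gap: 0.451
```

```bash
python3 - <<'E'
from h import *
sst();snap('wrist','w25');snap('scene','scene3')
E
```

```text
t 50.5 pos [ 609.2 -106.1  103.3] psi -36.78 F [ 0.9 -0.4 -5.4] gap 38.5
seat frame pos [ -0.7   0.6 103.3]
seat F x,y,z [ 0.2 -1.  -5.4]
```

View pics/w25.png

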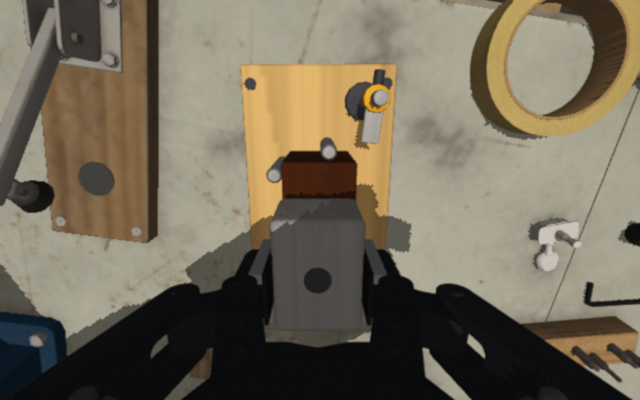

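Call:
{"op": "send_rows", "data": {
  "deltas": "5 0 0 0 0 0; 10 0 0 0 0 0; 15 0 0 0 0 0; 20 0 0 0 0 0; 21 0 0 0 0 0"
}}

```text
t: 51.1
tool_pos: [0.6092, -0.1053, 0.0814]
orientation: [[-0.001, 0.802, -0.598], [0.0, -0.598, -0.802], [-1.0, -0.001, 0.001]]
force: [0.2, 0.2, -5.4]
finger_gap: 0.453
```

Call:
{"op": "send_rows", "data": {
  "deltas": "0 0 0 0 0 0; 0 0 0 0 0 0; 0.5 0 0 0 0 0; 1 0 0 0 0 0; 1 0 0 0 0 0"
}}

```text
t: 51.6
tool_pos: [0.6097, -0.1054, 0.0814]
orientation: [[0.0, 0.802, -0.598], [0.0, -0.598, -0.802], [-1.0, 0.0, -0.0]]
force: [-0.8, -0.5, -5.0]
finger_gap: 0.454
```

```bash
python3 - <<'E'
from h import *
sst()
E
```

```text
t 51.6 pos [ 609.7 -105.4   81.4] psi -36.73 F [-0.8 -0.5 -5. ] gap 38.8
seat frame pos [ 0.2  0.7 81.4]
seat F x,y,z [-0.9  0.4 -5. ]
```

Call:
{"op": "send_rows", "data": {
  "deltas": "0.5 0 0 0 0 0; 1 0 0 0 0 0; 1.2 0 0 0 0 0; 1.2 0 0 0 0 0; 1.2 0 0 0 0 0"
}}

```text
t: 52.1
tool_pos: [0.6097, -0.1054, 0.0803]
orientation: [[0.0, 0.802, -0.598], [-0.0, -0.598, -0.802], [-1.0, 0.0, -0.0]]
force: [-1.8, 0.3, -3.0]
finger_gap: 0.451
```

```bash
python3 - <<'E'
from h import *
sst()
E
```

```text
t 52.1 pos [ 609.7 -105.4   80.3] psi -36.72 F [-1.8  0.3 -3. ] gap 38.5
seat frame pos [ 0.2  0.6 80.3]
seat F x,y,z [-0.8  1.6 -3. ]
```

Starting to land; 0.5 mm more, then release.

Call:
{"op": "send_rows", "data": {
  "deltas": "0.5 0 0 0 0 0; 0.5 0 0 0 0 0; 0.5 0 0 0 0 0; 0.5 0 0 0 0 0; 0.5 0 0 0 0 0"
}}

```text
t: 52.6
tool_pos: [0.6097, -0.1054, 0.0803]
orientation: [[0.0, 0.802, -0.598], [-0.0, -0.598, -0.802], [-1.0, 0.0, -0.0]]
force: [-4.2, 0.7, 4.5]
finger_gap: 0.452
```

```bash
python3 - <<'E'
from h import *
sst()
E
```

```text
t 52.6 pos [ 609.7 -105.4   80.3] psi -36.73 F [-4.2  0.7  4.5] gap 38.6
seat frame pos [ 0.2  0.6 80.3]
seat F x,y,z [-1.9  3.8  4.5]
```

Call:
{"op": "send_rows", "data": {
  "deltas": "0 0 0 0 0 0; 0 0 0 0 0 0; 0 0 0 0 0 0; 0 0 0 0 0 0; 0 0 0 0 0 0",
  "gripper": 54
}}

```text
t: 53.1
tool_pos: [0.6097, -0.1054, 0.0797]
orientation: [[0.0, 0.801, -0.598], [-0.0, -0.598, -0.801], [-1.0, 0.0, -0.0]]
force: [0.3, -0.7, 0.3]
finger_gap: 0.629
```

Call:
{"op": "send_rows", "data": {
  "deltas": "-15 0 0 0 0 0; -40 0 0 0 0 0; -70 0 0 0 0 0; -90 0 0 0 0 0; -90 0 0 0 0 0"
}}

```text
t: 53.6
tool_pos: [0.6112, -0.1057, 0.1739]
orientation: [[0.006, 0.801, -0.598], [-0.001, -0.598, -0.802], [-1.0, 0.006, -0.002]]
force: [0.5, 0.2, 0.2]
finger_gap: 0.636
```

```bash
python3 - <<'E'
from h import *
sst();snap('wrist','w26')
E
```

```text
t 53.6 pos [ 611.2 -105.7  173.9] psi -36.73 F [0.5 0.2 0.2] gap 54.3
seat frame pos [  0.8  -0.8 173.9]
seat F x,y,z [ 0.4 -0.3  0.2]
```

View pics/w26.png

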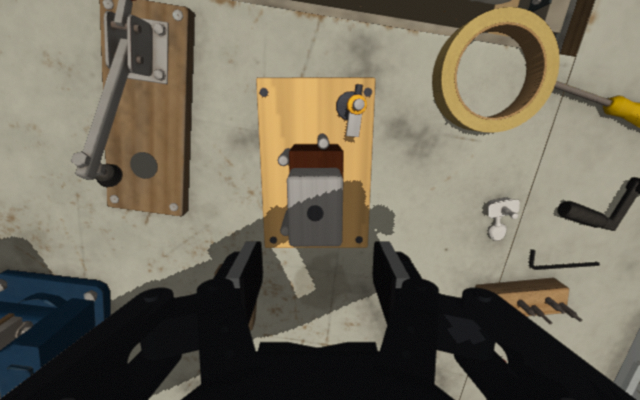

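Call:
{"op": "send_rows", "data": {
  "deltas": "-10 20 30 0 0 0; -20 40 70 0 0 0; -30 60 110 0 0 0; -40 80 150 0 0 0; -40 100 190 0 0 0"
}}

```text
t: 54.15
tool_pos: [0.5758, -0.3192, 0.2103]
orientation: [[0.001, 0.802, -0.598], [-0.0, -0.598, -0.802], [-1.0, 0.001, -0.0]]
force: [-0.3, 0.9, -0.3]
finger_gap: 0.634
```

Call:
{"op": "send_rows", "data": {
  "deltas": "0 40 20 0 0 0; 0 80 40 0 0 0; 0 120 60 0 0 0; 0 150 80 0 0 0; 0 150 80 0 0 0"
}}

```text
t: 54.65
tool_pos: [0.6479, -0.4747, 0.2063]
orientation: [[-0.002, 0.8, -0.6], [0.001, -0.6, -0.8], [-1.0, -0.003, 0.0]]
force: [-0.1, 0.3, -0.8]
finger_gap: 0.631
```

```bash
python3 - <<'E'
from h import *
print('weight',ws(onz(cam('w26'),(315.5,213),.104)))
sst();snap('top','top4');snap('scene','scene4')
a=cv2.imread('pics/scene4.png'); cv2.imwrite('pics/scene4d.png',cv2.resize(a[198:310,200:320],None,fx=6,fy=5.3,interpolation=cv2.INTER_CUBIC))
a=cv2.imread('pics/top4.png'); cv2.imwrite('pics/top4d.png',cv2.resize(a[140:290,205:355],None,fx=4,fy=4,interpolation=cv2.INTER_CUBIC))
E
```

```text
weight [  0.1475   0.2549 104.    ]
t 54.65 pos [ 647.9 -474.7  206.3] psi -36.89 F [-0.1  0.3 -0.8] gap 53.9
seat frame pos [-273.1 -250.8  206.3]
seat F x,y,z [ 0.2  0.2 -0.8]
```

View pics/scene4d.png

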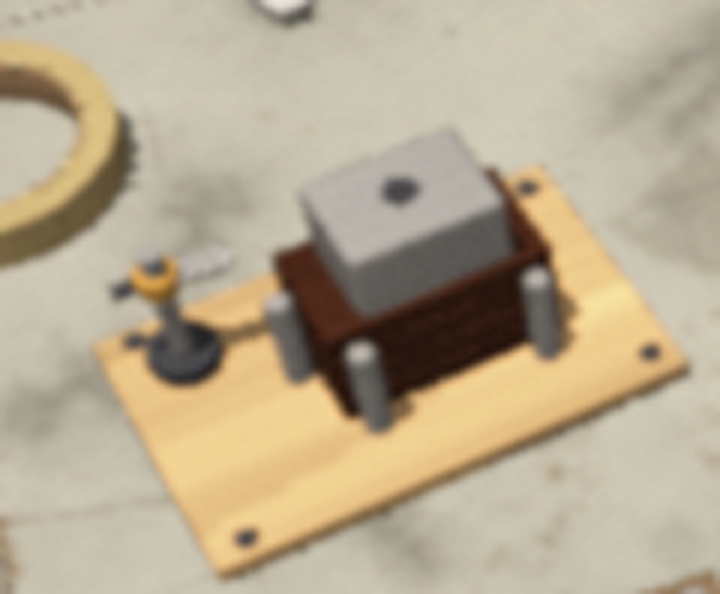

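View pics/top4d.png

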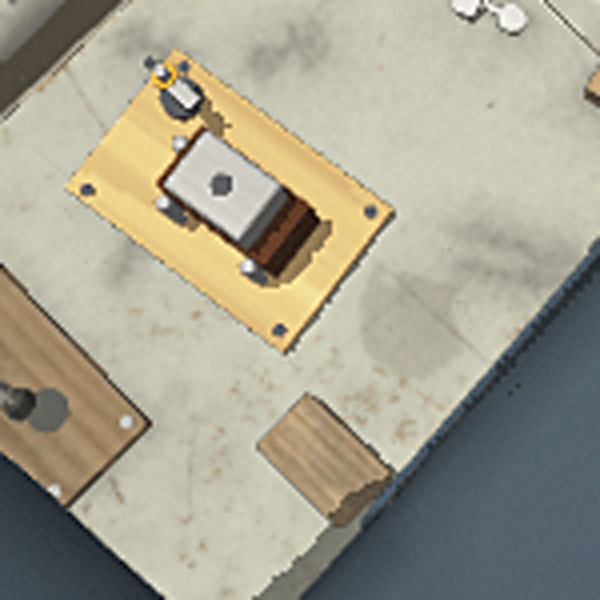

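```bash
python3 - <<'E'
from h import *
c=cam('w20'); W=lambda u,v:((u+.5)/3-.5+230,(v+.5)/2.5-.5+60)
for u,z in [((170,261),.068),((363,261),.068),((178,528),.068),((356,528),.068),((190,236),.012),((343,236),.012)]: print(ws(onz(c,W(*u),z)))
c=cam('w21')
print('w21 top corners')
for u in [(268,35),(350,35),(275,185),(348,185)]: print(ws(onz(c,u,.068)))
c=cam('scene2'); S=lambda u,v:((u+.5)/6-.5+200,(v+.5)/5.8-.5+208)
print('scene');
for u in [(273,222),(328,315),(549,215),(494,127)]: print(ws(onz(c,S(*u),.068)))
print('pointer if z=.068',ws(onz(c,S(232,224),.068)))
E
```

```text
[40.7353 21.1911 68.    ]
[ 40.7127 -21.273   68.    ]
[-37.6385  21.4027  68.    ]
[-37.6781 -21.8366  68.    ]
[39.8674 20.9448 12.    ]
[ 39.8461 -21.5573  12.    ]
w21 top corners
[39.7802 20.662  68.    ]
[ 39.7285 -21.2754  68.    ]
[-38.9349  20.0961  68.    ]
[-38.9856 -22.2767  68.    ]
scene
[ 38.0339 -21.5324  68.    ]
[37.747  20.6698 68.    ]
[-39.1688  21.1231  68.    ]
[-40.39   -20.5487  68.    ]
pointer if z=.068 [ 49.6399 -27.5041  68.    ]
```

All corners agree with home to ~1 mm. Handing in.

```bash
python3 - <<'E'
from h import *
print(robot.hand_in())
E
```

```text
the job is handed in; nothing more can be done
None
```

The heel stack is made up and the job is handed in, at about 55 s of the 210 s allowed; the hand-in gave no verdict.

**What I did**
- I moved the sanding block from the fixture to the bench.
- The gauge pointer measured about 67–68 mm above the bench in most views, which makes it the taller gauge. I stacked all four blanks, so there were no spares.
- I pressed each blank against the side dowels and the end dowel until I felt contact. I then pushed the whole stack square along x and y at the level of the lower blanks.
- The steel weight went on top.

**Last checks**
- **Stack:** in the wrist views, the top blank's corners and the bottom front edge came out within about 1–2 mm of home. In the scene camera the end edge read about 2 mm off, which is close to its calibration error. I could not see the middle blanks separately, but the sides look straight.
- **Weight:** it stands flat, less than 1 mm from the middle by the wrist view.
- **Gauge and bystanders:** the gauge is upright. The machine head and bit block looked undisturbed.
- **Robot:** the gripper was clear of everything at hand-in.

**What disagreed**
- One grasp closed above the third blank. I lowered the gripper and took it again.
- The sanding block was knocked a few centimetres during the run. It still lies flat, about 150 mm from the seat and off the plate.
- One pointer-height reading, from a view that barely shows height, gave 49 mm. I set it aside because the other views agreed on about 68 mm.

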